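# Pack the cool box and set it to cold

## Robot

A 6-joint arm with a two-finger parallel gripper is mounted at the origin on a cart in front of the work surface, level with it; the furniture and walls round the work are solid. World frame = base frame: x ahead of the robot, y to its left, z up, the work surface at z = 0. Lengths are in m, angles in rad, forces in N, time in s.
With the tool pointing down it reaches from about 0.325 to 1 m from the base axis. Payload 5.1 kg.
Tool frame: the origin (TCP) lies on the centre line of the jaws, within the pads' length; the fingertips stand robot.tips_ahead ahead of it and the grasp point (between the pads) lies 8 mm behind it (robot.tips_ahead is the distance from the TCP to the fingertips, in m); z points along the fingers, y is the line along which they close (so a half turn about z gives the same grasp; the last joint's range is limited). The gripper opens to 85 mm and grips with 20 to 120 N. Pads are 22 mm wide; open, the fingers measure 114 mm over their backs; the gripper's body (76 mm by 85 mm) begins 54 mm behind the grasp point. The pads swing forward as they close: fully open they stand 13 mm farther back than shut.
Start: joints at [-1.403, 0.124, 1.65, -0, 1.367, -0.083], TCP at [0.161, -0.63, 0.242] pointing down, gripper open.
Joint ranges: [-2.61, 2.61], [-1.02, 2.33], [0.03, 2.71], [-1.35, 4.49], [0.32, 2.68], [-2.91, 2.91]. Speed limits (rad/s): [2.57, 2.57, 3.14, 3.14, 3.14, 3.14].

## Interface

Orientations are given as a 3x3 rotation matrix whose columns are the frame's x, y, z axes.
In Python, from workcell import robot, imaging, finder gives the robot as it stands.
- The arm moves only by the tool servo_tool, never from a script. Its argument "plan" is a list of rows, each a list of 7 numbers: the opening in per cent of the stroke, from 0 (shut) to 100 (fully open), then the shift along the tool's x, y, z in mm, then the turn, a rotation vector about the tool's x, y, z in degrees. In form: [[claw, x, y, z, wx, wy, wz], ...]. A call has exactly 8 rows; each row is the pose to reach, as a shift and turn from the pose commanded when the call began, along the tool's axes at that moment; what a row does not reach only later rows make up. A row lasts 1/12 s, in which the tool goes at most 41.7 mm and 7.16 degrees, less where a joint would pass 70% of its speed; a pose out of reach is approached as far as the arm can. A call with a gripper value outside its range is refused whole. The fingers move at their own pace and stop on an object; "newtons" is the grip in N (left out, the last holds). Time passes only in rows, so rows that repeat a pose let the fingers close, or fill a call up. It gives the time, the measured TCP pose, the force, the opening and the grip force at its end, in the units of the state.
- robot.state(): the state, without advancing time (a new reading comes with each control period).
- imaging.snapshot(name): name is "scene" or "top"; returns a dict with "frame" (384x512x3 uint8, red, green, blue), "fx", "fy", "cx", "cy" (pixels), "T" (4x4, takes a point from camera to world coordinates). Camera axes: x right, y down, z forward; pixel columns grow to the right and rows downward; lengths in m; the calibration is good to about 2 mm. A picture is of the moment at which its call begins. There is no depth.
- robot.hand_in(): hands the job in; it is judged then, once.
Trained networks look in the newest picture that a camera, given by its name, has taken for a name from the list of things; names that differ only in an ending like _2 or _b are one class to them, and where a whole thing is asked for, a point or a joint stands for the part that bears it (a point fixed in the world has none). Each returns a list of dicts, best first, with "conf" (0 to 1); they miss things now and then, are a little off and sometimes report something else, mostly with a low value. They report only what shows in the picture. A call takes as long as a camera call. They do not tell look-alikes from the thing itself.
- finder.regions_of(thing, camera): "pixels" (384x512 bool, what is visible of it) and "point" ([column, row] in pixels, amid what is visible of it).
The state is a dict: "time_s": time; "joints": joint angles; "dq": joint speeds; "tau": joint torques, N m; "eef_pos": TCP position; "tool_rot": TCP orientation; "ft_force": force on the tool from outside, world axes, zero at the start; "ft_torque": the same for the moment, N m; "grip_width": finger opening in m; "gripper_force": force on a finger pad.
Only numpy, scipy, OpenCV 4.12 (cv2) and the standard library are available. Lean on these libraries where they do the work, as an engineer would, in place of code of your own. Each camera call takes 0.05 s, during which the arm holds its last target. There are 200 camera calls.

## Task

Pack the cool box for the picnic: put every snap-lid food box and flat food tin that is out on the worktop inside it, then push the lid down against its seal until the catch has snapped and holds it shut. Set the box to cool as well: slide the mode selector on its front panel all the way to the snowflake end (the right-hand end) and turn the thermostat dial clockwise to its stop. Leave the mug, the salt shaker and the pepper mill where they stand.

Things in the scene. Friction and masses are not known exactly. Their poses are not given: they have to be found in the camera images.
- coolbox: Low electric cool box (picnic chest), fixed, 284 x 284 mm plus a control panel 86 mm deep in front, 110 mm high, with dial (left) and selector (right). Origin at worktop height under the centre of the food compartment; x points away from the robot, y left, z up. A catch housing 69 mm wide, 139 mm high sits half-way along the right flank (y = -142 to -180 mm).
- coolbox_in (a point): Centre of the inside floor of the cool box, 49 mm above the worktop; axes as the cool box. The compartment is 240 x 240 mm (-120 to +120 mm in x and y) and 64 mm deep; walls 22 mm thick, rim 113 mm above the worktop, on it a soft gasket that stands 8 mm higher.
- lid_hinge (a point): Middle of the lid's hinge axis, which runs along the cool box's x axis on its left flank (y = +145 mm), 117 mm above the worktop.
- lid_edge (a point): On the lid: middle of its free edge, on its outer (upper) face, 287 mm from the hinge axis. The lid is a slab 286 mm (box x) by 284 mm, 24 mm thick; its outer face lies 22 mm outside the plane through the hinge axis: its top is 139 mm above the worktop when shut. A lip 44 mm wide under the free edge meets the catch.
- lid (a joint): Lid angle, rad: 0 = shut, grows as it opens (1.57 upright, stops at 1.75 and -0.014). Stiff hinge, stays where left; about 3 N at the edge moves it. The gasket resists the last 6 mm: some 10 to 15 N down on the free edge brings it to 0 or just below, where the catch snaps over the lip. Let go, a caught lid rests at about 0.008, one not caught stands at 0.012 or more.
- catch (a joint): Sprung catch bolt, m: 0 = out (its rest place, with the lid open and when it holds the lip), up to 0.010 = pushed back by the passing lip. Pressing the lid works it; it needs no handling.
- selector_grip (a point): Mode selector's slide grip, an upright tab 26 mm (box x) by 14 mm (box y) rising 29 mm above the panel; this point is in its middle, 19 mm above the panel. It slides along the box's y axis.
- selector (a joint): Mode selector position, m: 0 = sun mark (left-hand end), 0.050 = snowflake mark (right-hand end, towards the box's -y); end stops at both. Friction about 2.5 N, stays where it is left.
- dial_grip (a point): Thermostat dial: upright bar grip 36 mm long (its x axis) by 13 mm wide (its y axis) on a 38 mm disc; turns about the vertical. This point is on its axis, half-way up the bar, 24 mm above the panel (the bar spans 12 to 35 mm above it). Pointer at its -x end.
- dial (a joint): Dial angle, rad: grows clockwise seen from above, from 0 to its end stop at 3.4 (coldest). Friction 0.05 N m, stays where it is left.
- foodbox_1_center (a point): Snap-lid food storage box, pale body, grey lid, 60 x 96 x 52 mm, 220 g, may be absent; this point is its centre, its x axis the 60 mm way, y the 96 mm way, z up; grasp across the 60 mm.
- foodbox_2_center (a point): Snap-lid food storage box, pale body, grey lid, 60 x 96 x 52 mm, 220 g, may be absent; this point is its centre, its x axis the 60 mm way, y the 96 mm way, z up; grasp across the 60 mm.
- foodbox_3_center (a point): Snap-lid food storage box, pale body, grey lid, 60 x 96 x 52 mm, 220 g, may be absent; this point is its centre, its x axis the 60 mm way, y the 96 mm way, z up; grasp across the 60 mm.
- tin_1_center (a point): Flat food tin, rectangular with round corners, printed lid, 63 x 105 x 28 mm (60 x 100 mm to the touch), 150 g, may be absent; this point is its centre, its x axis the 60 mm way, y the 100 mm way, z up; grasp across the 60 mm.
- tin_2_center (a point): Flat food tin, rectangular with round corners, printed lid, 63 x 105 x 28 mm (60 x 100 mm to the touch), 150 g, may be absent; this point is its centre, its x axis the 60 mm way, y the 100 mm way, z up; grasp across the 60 mm.
- mug: Blue mug, bystander standing on a coaster at the left; 93 mm high, origin at its foot.
- salt_shaker: Salt shaker, bystander at the back right; 90 mm high, 44 mm wide, origin at its foot. Behind it a wall pillar juts out to x = 0.71 m (world), from y = -0.21 to -0.51 m.
- pepper_mill: Wooden pepper mill, bystander at the front left; 170 mm high, 58 mm wide, origin at its foot.
Mind the look-alikes: they are no part of the job. What is shaped like the part that bears tin_2_center but blue is not meant.

How it is judged:
By the outcome, as a careful person would: the job done as asked, in the order asked, and still so for the second after the job is handed in, with the robot touching nothing.
Of foodbox_1, foodbox_2, foodbox_3, tin_1, tin_2 only 3 to 4 are there at a start; the rules pass over those that are not, and their reading is None.
At some moment in a run one of foodbox_1, foodbox_2, foodbox_3, tin_1, tin_2 may be knocked a few centimetres aside while the robot is not near it.
Once in a run the grip may slacken for a moment while it holds something.
It also fails if it takes over 210 s, if anything falls off the work surface, if the arm or the gripper's body presses on something with over 40 N, if the wrist force passes 120 N, or if a joint passes its speed limit or range.

## Working session

There is one attempt and no reset: what is moved stays moved. The work goes in short steps, Python scripts to look and compute and a tool call to move; the robot and the scene stay as the last step left them, time stands still between calls to the robot, and variables do not carry over. Pictures are saved under pics/ and viewed, at most 14 in all, crops included, and the job is handed in when it is done.

Besides the shell and the picture viewer there is one more tool, called after "Call:" in YAML: its name, and indented under it one key for each argument. servo_tool: Moves the arm, as the interface text tells. Its arguments: {"type":"object","properties":{"plan":{"type":"array"},"newtons":{"type":"number"}},"required":["plan"]}

```bash
ls; mkdir -p pics
cat > h.py <<'E'
import numpy as np, cv2
from workcell import robot, imaging, finder
def snap(c,name=None,crop=None,scale=1):
    s=imaging.snapshot(c)
    if name:
        f=s["frame"][:,:,::-1]
        if crop: f=f[crop[1]:crop[3],crop[0]:crop[2]]
        cv2.imwrite("pics/"+name,cv2.resize(f,None,fx=scale,fy=scale,interpolation=cv2.INTER_CUBIC))
    return s
def ray(s,uv):
    T=np.array(s["T"]);d=np.array([(uv[0]-s["cx"])/s["fx"],(uv[1]-s["cy"])/s["fy"],1.])
    return T[:3,3],T[:3,:3]@d
def atz(s,uv,z):
    o,d=ray(s,uv);return o+d*(z-o[2])/d[2]
def proj(s,p):
    T=np.array(s["T"]);q=T[:3,:3].T@(np.array(p)-T[:3,3]);return np.array([s["fx"]*q[0]/q[2]+s["cx"],s["fy"]*q[1]/q[2]+s["cy"]])
def tri(s1,u1,s2,u2):
    o1,d1=ray(s1,u1);o2,d2=ray(s2,u2)
    t=np.linalg.lstsq(np.c_[d1,-d2],o2-o1,rcond=None)[0];a,b=o1+d1*t[0],o2+d2*t[1]
    return (a+b)/2,np.linalg.norm(a-b)
E
python3 - <<'E'
from h import *
np.set_printoptions(precision=3,suppress=True)
st=robot.state();print(st,robot.tips_ahead)
for c in("scene","top"):
    s=snap(c,c+"0.png",None,1.5);print(c,s["fx"],s["cx"],s["cy"],s["T"])
    for n in("coolbox","lid","foodbox_1_center","tin_1_center","selector_grip","dial_grip","mug","salt_shaker","pepper_mill"):
        for r in finder.regions_of(n,c):
            print(n,round(r["conf"],2),r["point"],r["pixels"].sum())
E
```

```text
pics
{'time_s': 0.0, 'joints': array([-1.403,  0.125,  1.652,  0.   ,  1.368, -0.083]), 'dq': array([0.   , 0.001, 0.   , 0.   , 0.   , 0.   ]), 'tau': array([ -0.001, -42.362, -36.545,  -0.   ,   0.007,  -0.   ]), 'eef_pos': array([ 0.161, -0.629,  0.241]), 'tool_rot': array([[ 0.969,  0.248, -0.   ],
       [ 0.248, -0.969,  0.002],
       [ 0.   , -0.002, -1.   ]]), 'ft_force': array([ 0.085,  1.032, -0.189]), 'ft_torque': array([-0.028,  0.006, -0.009]), 'gripper_force': 0.0, 'grip_width': 0.08506488229089357} 0.011
scene 404.9628317350652 254.2170747021149 194.4549252922808 [[ 0.896 -0.349  0.275  0.091]
 [-0.444 -0.694  0.566 -0.796]
 [-0.007 -0.629 -0.777  1.215]
 [ 0.     0.     0.     1.   ]]
coolbox 0.66 [265.8, 164.0] 12668
lid 0.63 [256.9, 114.5] 4549
foodbox_1_center 0.98 [316.4, 316.2] 818
foodbox_1_center 0.61 [256.0, 110.9] 4437
tin_1_center 0.59 [321.9, 269.8] 599
tin_1_center 0.45 [314.0, 315.9] 725
selector_grip 0.31 [321.1, 270.4] 554
mug 0.56 [185.7, 128.7] 544
salt_shaker 0.46 [325.1, 224.9] 219
salt_shaker 0.34 [263.2, 164.9] 12395
pepper_mill 0.93 [177.6, 152.3] 426
top 358.4290071094494 263.3515715231911 193.840184963255 [[-0.396 -0.765  0.508 -0.127]
 [-0.918  0.333 -0.215  0.27 ]
 [-0.004 -0.551 -0.834  1.104]
 [ 0.     0.     0.     1.   ]]
coolbox 0.66 [236.8, 178.8] 10047
lid 0.79 [184.2, 153.1] 1717
foodbox_1_center 0.47 [264.9, 205.9] 49
dial_grip 0.58 [234.5, 215.2] 120
mug 0.57 [127.7, 276.1] 1070
salt_shaker 0.47 [289.3, 148.3] 175
pepper_mill 0.64 [166.1, 282.5] 574
```

View pics/scene0.png

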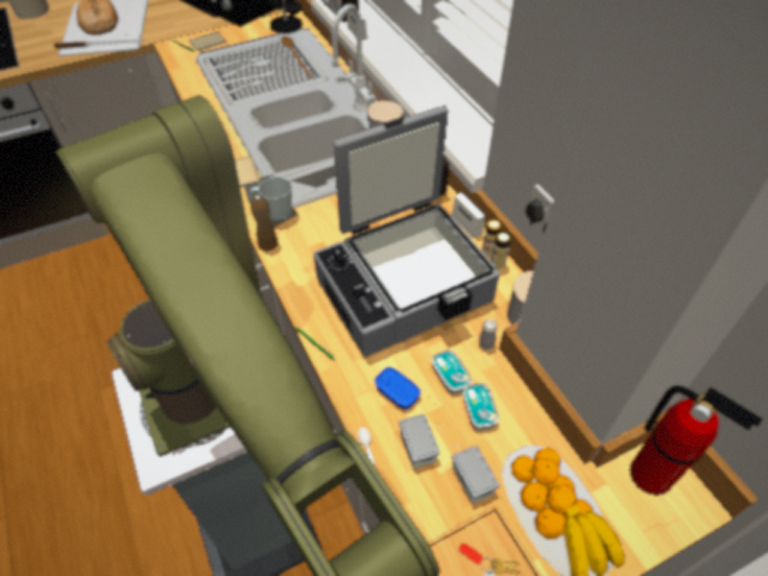

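View pics/top0.png

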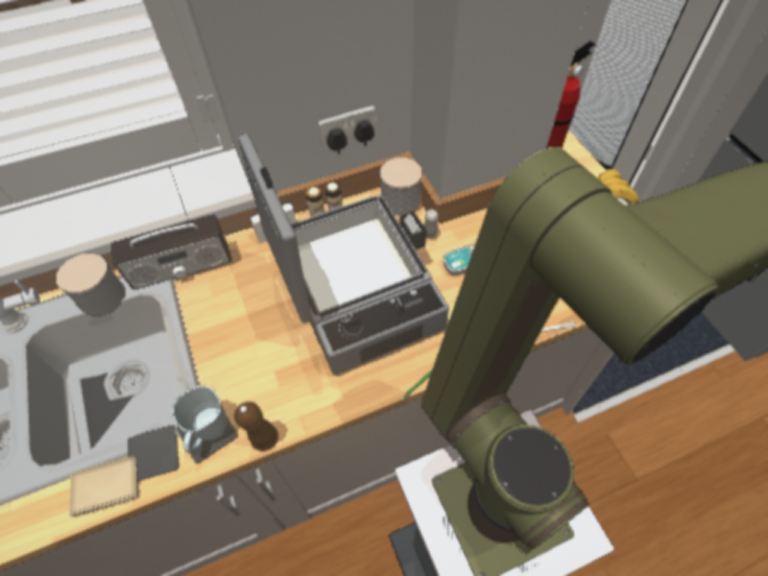

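The scene view shows two grey food boxes at about (280,293) and (317,315) and two teal printed tins at (301,247) and (321,271). The blue look-alike is at (265,259). The cool box centre is near (280,172) with its lid open. In the top view the arm hides the food.

Run:
```python
from h import *
snap("scene","c1.png",(200,130,350,340),2.8)
snap("top","c2.png",(150,80,350,260),4)
```

```text
(no output)
```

View pics/c1.png

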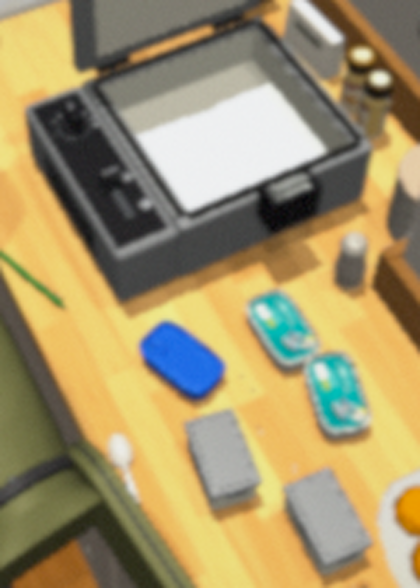

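View pics/c2.png

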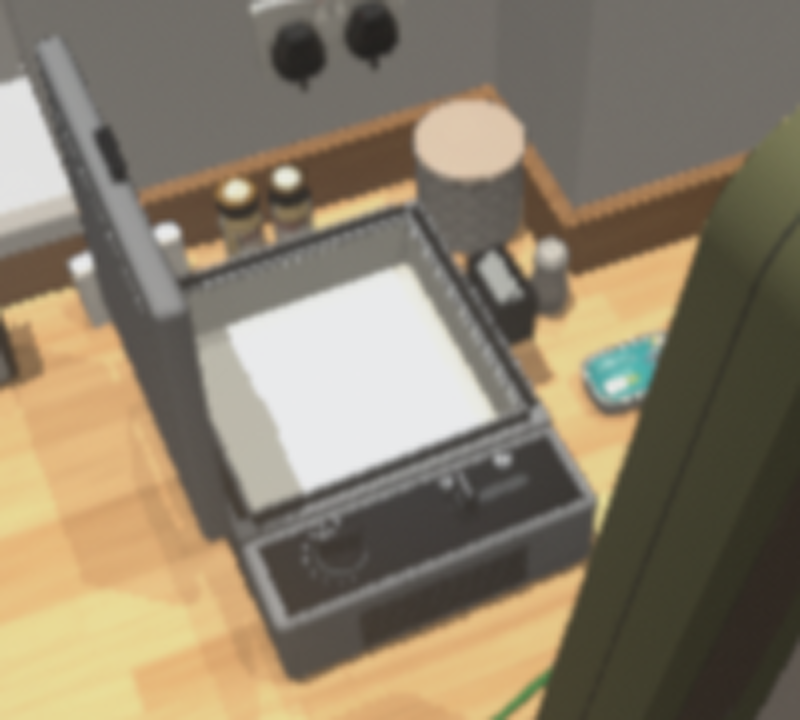

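The crops confirm the choice: two teal tins, two grey-lidded boxes and a plain blue decoy. The lid is open, the selector is at its left end, and the dial is at the panel's left. Next I fit the box pose and the item poses.

```bash
cat > items.py <<'E'
from h import *
def items(s,show=False):
    """rectify to metric map per height, segment tops; returns list (kind,x,y,yaw of long axis deg,size)"""
    out=[]
    hsv=cv2.cvtColor(s["frame"],cv2.COLOR_RGB2HSV)
    H,S,V=cv2.split(hsv)
    for kind,m,z in(("box",(S<45)&(V>95)&(V<200),.052),("tin",(H>78)&(H<98)&(S>80),.028)):
        m=cv2.morphologyEx(m.astype(np.uint8),cv2.MORPH_OPEN,np.ones((3,3)))
        cs,_=cv2.findContours(m,cv2.RETR_EXTERNAL,cv2.CHAIN_APPROX_NONE)
        for c in cs:
            if not 150<cv2.contourArea(c)<1500: continue
            w=np.array([atz(s,p[0],z)[:2] for p in c],np.float32)
            (x,y),(a,b),t=cv2.minAreaRect(w*1000)
            if a>b: a,b,t=b,a,t+90
            yaw=(t+90)%180   # long axis direction
            if 0.2<x/1000<1 and -1<y/1000<.4: out.append((kind,round(x),round(y),round(yaw),round(a),round(b),c[:,0].mean(0).round()))
    return out
E
python3 - <<'E'
from h import *; from items import items
from scipy.optimize import least_squares
s=snap("scene");t=snap("top")
for i in items(s): print(i)
pts=[(t,(298.5,204),(-.228,-.142,.110)),(t,(221.75,235.5),(-.228,.142,.110)),(t,(251.75,146.25),(.12,-.12,.049)),
(s,(242,219),(-.228,-.142,.110)),(s,(211.4,172.9),(-.228,.142,.110)),(s,(331.4,183.6),(.142,-.142,.113)),(s,(268.6,205.7),(-.12,-.12,.049))]
def W(p,q):
    c,n=np.cos(p[2]),np.sin(p[2]);return np.array([p[0]+c*q[0]-n*q[1],p[1]+n*q[0]+c*q[1],q[2]])
f=lambda p:np.concatenate([proj(k,W(p,q))-u for k,u,q in pts])
r=least_squares(f,[.6,0,0],loss="soft_l1");print(r.x,f(r.x).reshape(-1,2).round(1))
for n in["dial_grip","selector_grip"]:
    for k,c in((s,"scene"),(t,"top")):
        for d in finder.regions_of(n,c)[:2]:
            w=atz(k,d["point"],.13)[:2]-r.x[:2];c_,n_=np.cos(r.x[2]),np.sin(r.x[2])
            print(n,c,d["conf"],d["point"],c_*w[0]+n_*w[1],-n_*w[0]+c_*w[1])
print(proj(s,W(r.x,(-.185,0,.11))),proj(t,W(r.x,(-.185,0,.11))))
E
```

```text
('box', 813, -821, 177, 32, 95, array([501., 378.]))
('box', 804, -773, 3, 27, 228, array([483., 365.]))
('box', 462, -445, 86, 61, 99, array([316., 315.]))
('box', 397, -333, 82, 59, 102, array([279., 293.]))
('box', 460, 73, 111, 176, 294, array([254., 198.]))
('box', 645, 120, 1, 253, 267, array([281., 162.]))
('box', 822, 182, 104, 69, 127, array([311., 145.]))
('tin', 563, -310, 71, 51, 93, array([320., 270.]))
('tin', 556, -206, 64, 49, 88, array([301., 247.]))
[0.62190646 0.06710749 0.01188211] [[ 0.6 -0. ]
 [-4.6  0.5]
 [ 0.1 -1.5]
 [ 0.6  2.6]
 [-2.2 -6.7]
 [ 4.  -1.3]
 [-0.9  9.9]]
dial_grip top 0.56 [234.7, 214.8] -0.19136827419784574 0.06777143803048628
selector_grip scene 0.57 [238.2, 191.9] -0.1919807285303406 -0.03488054586962537
selector_grip scene 0.32 [268.2, 164.6] -0.038254788117115204 0.03135719509642734
selector_grip top 0.59 [266.7, 205.2] -0.20025426995053866 -0.03840554575479
[235.94202005 188.0395349 ] [253.9198818  208.92099513]
```

```bash
cat > box.py <<'E'
from h import *
from scipy.optimize import least_squares
def W(p,q):
    c,n=np.cos(p[2]),np.sin(p[2]);return np.array([p[0]+c*q[0]-n*q[1],p[1]+n*q[0]+c*q[1],q[2]])
def inv(p,w):
    c,n=np.cos(p[2]),np.sin(p[2]);d=w[:2]-p[:2];return np.array([c*d[0]+n*d[1],-n*d[0]+c*d[1]])
E
python3 - <<'E'
from box import *
s=snap("scene");t=snap("top")
pts=[(t,(298.5,204),(-.228,-.142,.110)),(t,(221.75,235.5),(-.228,.142,.110)),(t,(251.75,146.25),(.12,-.12,.049)),
(s,(242,219),(-.228,-.142,.110)),(s,(211.4,172.9),(-.228,.142,.110)),(s,(331.4,183.6),(.142,-.142,.113)),
(t,(286,186),(-.142,-.142,.11)),(t,(210,215),(-.142,.142,.11)),(s,(232,161.4),(-.142,.142,.11)),(s,(263.6,212),(-.142,-.142,.11))]
f=lambda p:np.concatenate([proj(k,W(p,q))-u for k,u,q in pts])
r=least_squares(f,[.6,0,0],loss="soft_l1");print(r.x,f(r.x).reshape(-1,2).round(1))
# per-camera only
for k in(s,t):
    g=lambda p:np.concatenate([proj(kk,W(p,q))-u for kk,u,q in pts if kk is k])
    print(least_squares(g,[.6,0,0]).x,np.abs(g(least_squares(g,[.6,0,0]).x)).round(1))
p=r.x
ims=[]
for k in(s,t):
    im=cv2.resize(k["frame"][:,:,::-1],None,fx=3,fy=3,interpolation=cv2.INTER_CUBIC).copy()
    for b,z in((.142,.113),(.12,.049)):
        q=[proj(k,W(p,(i*b,j*b,z)))*3+1 for i,j in((1,1),(1,-1),(-1,-1),(-1,1))]
        cv2.polylines(im,[np.int32(q)],True,(0,0,255),1)
    q=[proj(k,W(p,(i,j,.11)))*3+1 for i,j in((-.228,.142),(-.228,-.142),(-.142,-.142),(-.142,.142))]
    cv2.polylines(im,[np.int32(q)],True,(0,255,0),1)
    c=(proj(k,W(p,(-.05,0,.1)))*3).astype(int);ims.append(im[c[1]-230:c[1]+230,c[0]-200:c[0]+200])
cv2.imwrite("pics/fit.png",np.hstack(ims))
E
```

```text
[0.61854824 0.06619603 0.01562238] [[ 1.5  0.4]
 [-3.7  1.3]
 [ 0.5 -1.1]
 [ 0.   3.3]
 [-3.  -6.1]
 [ 3.3 -0.9]
 [ 2.2 -1.3]
 [-1.2 -0.2]
 [-2.7 -2.3]
 [ 1.2  0.7]]
[0.61784116 0.06335716 0.01414463] [0.1 4.  2.9 5.6 3.6 0.3 2.5 1.8 1.3 1.4]
[0.61821813 0.06761083 0.03195533] [1.8 0.3 2.7 1.7 0.5 1.1 2.2 1.8 0.7 0.3]
```

View pics/fit.png

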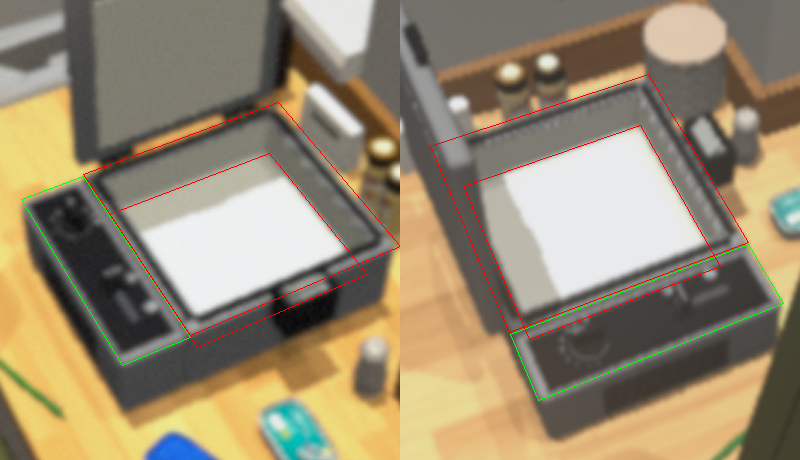

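The overlay puts the cool box at about (0.618, 0.066) with yaw about 1°, good to a few mm. That's enough to start packing.

```bash
cat > go.py <<'E'
import sys
from h import *
from scipy.spatial.transform import Rotation as Ro
BX=np.array([.618,.065,.018])
def go(x,y,z,yaw):
    """mm + tool-y yaw deg -> row numbers"""
    st=robot.state();R=np.array(st["tool_rot"]);d=R.T@(np.array([x,y,z])-np.array(st["eef_pos"])*1000)
    a=np.deg2rad(yaw);Y=np.array([np.cos(a),np.sin(a),0]);Z=np.array([0,0,-1.]);Rt=np.c_[np.cross(Y,Z),Y,Z]
    w=np.rad2deg(Ro.from_matrix(R.T@Rt).as_rotvec());print("row",d.round(1),w.round(1))
def stt():
    st=robot.state();R=st["tool_rot"];print("t%.1f"%st["time_s"],"pos",(np.array(st["eef_pos"])*1000).round(1),"yyaw",np.rad2deg(np.arctan2(R[1][1],R[0][1])).round(1),"F",np.round(st["ft_force"],1),"w",round(st["grip_width"]*1000,1),"gf",round(st["gripper_force"],1),"q",np.round(st["joints"],2))
if __name__=="__main__":
    stt()
    if len(sys.argv)>4: go(*map(float,sys.argv[1:5]))
E
python3 go.py 462 -445 150 -4
```

```text
t1.5 pos [ 161.3 -629.7  242.3] yyaw -75.6 F [ 0.1 -0.7  0.3] w 85.7 gf 0.0 q [-1.4   0.12  1.65  0.    1.37 -0.08]
row [ 337.1 -104.3   92.3] [ -0.   -0.  -71.6]
```

Call:
servo_tool:
  plan:
    - [100,40,-13,11,0,0,-7]
    - [100,80,-25,22,0,0,-14]
    - [100,120,-38,34,0,0,-21]
    - [100,160,-50,45,0,0,-28]
    - [100,200,-63,56,0,0,-35]
    - [100,240,-75,67,0,0,-42]
    - [100,280,-88,78,0,0,-49]
    - [100,318,-99,88,0,0,-56]

```text
time_s: 2.17
eef_pos: [0.4369, -0.4591, 0.1568]
tool_rot: [[0.33, 0.944, 0.0], [0.944, -0.33, -0.0], [-0.0, 0.0, -1.0]]
ft_force: [0.2, -0.5, -0.7]
grip_width: 0.0853
gripper_force: 0.0
```

Run:
```python
from items import *; from go import *
s=snap("scene");t=snap("top","t3.png",(230,80,480,260),3.1)
print([i for i in items(s) if 50<i[4]<70 or i[0]=="tin"]);print(items(t))
stt();go(462,-445,150,-4)
```

```text
[('box', 461, -450, 86, 62, 89, array([317., 317.])), ('box', 397, -333, 83, 59, 103, array([279., 293.]))]
[('box', 208, 330, 116, 53, 57, array([200., 315.])), ('box', 223, 399, 26, 51, 67, array([175., 318.])), ('box', 474, 53, 92, 118, 301, array([243., 211.])), ('box', 782, -118, 3, 62, 105, array([264., 133.]))]
t2.3 pos [ 438.9 -456.1  154.7] yyaw -19.2 F [-0.6 -0.5 -0.1] w 85.2 gf 0.0 q [-0.89  0.16  1.77  0.    1.22 -0.56]
row [18.1 18.2  4.7] [ -0.1  -0.2 -15.2]
```

View pics/t3.png

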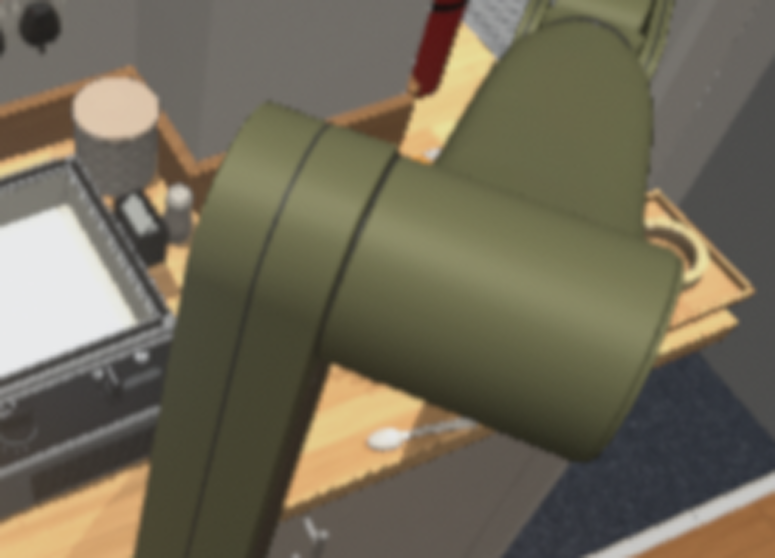

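The arm still hides the food in the top view. The scene rectangles (60 x 100 at z=52) match the box size, so I'll descend on the first box.

Call:
servo_tool:
  plan:
    - [100,18,18,5,0,0,-7]
    - [100,18,18,5,0,0,-15]
    - [100,18,18,5,0,0,-15]
    - [100,18,18,35,0,0,-15]
    - [100,18,18,65,0,0,-15]
    - [100,18,18,95,0,0,-15]
    - [100,18,18,120,0,0,-15]
    - [100,18,18,134,0,0,-15]
  newtons: 60

```text
time_s: 2.93
eef_pos: [0.4563, -0.4487, 0.0197]
tool_rot: [[0.085, 0.996, -0.003], [0.996, -0.085, 0.003], [0.003, -0.004, -1.0]]
ft_force: [-0.3, -0.5, 0.8]
grip_width: 0.0851
gripper_force: 0.0
```

Call:
servo_tool:
  plan:
    - [60,0,0,0,0,0,0]
    - [50,0,0,0,0,0,0]
    - [50,0,0,0,0,0,0]
    - [50,0,0,0,0,0,0]
    - [50,0,0,0,0,0,0]
    - [50,0,0,0,0,0,0]
    - [50,0,0,-5,0,0,0]
    - [50,0,0,-20,0,0,0]

```text
time_s: 3.6
eef_pos: [0.4571, -0.4478, 0.0412]
tool_rot: [[0.081, 0.997, -0.003], [0.997, -0.081, 0.004], [0.004, -0.004, -1.0]]
ft_force: [-0.4, 0.6, -3.0]
grip_width: 0.059
gripper_force: 64.8
```

Run:
```python
from go import *
stt()
c,n=np.cos(BX[2]),np.sin(BX[2])
for a,b in((60,56),(60,-56),(-60,56),(-60,-56)): print(a,b,BX[0]*1000+c*a-n*b,BX[1]*1000+n*a+c*b)
```

```text
t3.6 pos [ 457.1 -447.8   41.2] yyaw -4.6 F [-0.4  0.6 -3. ] w 59.0 gf 64.8 q [-0.86  0.3   1.81 -0.    1.04 -0.78]
60 56 676.9823346935553 122.07086992588613
60 -56 678.998225831319 10.089013436003412
-60 56 557.001774168681 119.91098656399657
-60 -56 559.0176653064447 7.929130074113864
```

Call:
servo_tool:
  plan:
    - [50,0,0,-40,0,0,0]
    - [50,0,0,-80,0,0,0]
    - [50,0,0,-120,0,0,0]
    - [50,10,3,-150,0,0,0]
    - [50,45,13,-170,0,0,-1]
    - [50,84,25,-170,0,0,-2]
    - [50,123,36,-170,0,0,-3]
    - [50,162,48,-170,0,0,-3]

```text
time_s: 4.27
eef_pos: [0.5198, -0.2906, 0.2155]
tool_rot: [[0.029, 1.0, 0.002], [1.0, -0.029, -0.002], [-0.001, 0.002, -1.0]]
ft_force: [1.7, -0.3, -2.9]
grip_width: 0.0595
gripper_force: 65.5
```

Call:
servo_tool:
  plan:
    - [50,39,12,0,0,0,0]
    - [50,78,24,0,0,0,0]
    - [50,117,35,0,0,0,0]
    - [50,156,47,0,0,0,0]
    - [50,195,59,0,0,0,0]
    - [50,234,70,0,0,0,0]
    - [50,273,82,0,0,0,-1]
    - [50,312,93,0,0,0,-2]

```text
time_s: 4.93
eef_pos: [0.6215, 0.0195, 0.2147]
tool_rot: [[-0.007, 1.0, 0.002], [1.0, 0.007, -0.0], [-0.0, 0.002, -1.0]]
ft_force: [0.7, -0.4, -2.3]
grip_width: 0.0595
gripper_force: 65.5
```

Run:
```python
from go import *; from items import items
stt();go(677,122,120,1)
s=snap("scene");print([i for i in items(s) if 45<i[4]<70 and i[2]<-100])
t=snap("top");print([i for i in items(t) if 45<i[4]<70 and i[2]<-100])
```

```text
t4.9 pos [621.5  19.5 214.7] yyaw 0.4 F [ 0.7 -0.4 -2.3] w 59.5 gf 65.5 q [-0.05  0.08  1.74 -0.    1.32 -0.06]
row [102.1  56.1  94.8] [ 0.1  0.  -0.6]
[('box', 397, -333, 82, 59, 102, array([279., 293.])), ('box', 242, -194, 90, 47, 264, array([215., 284.])), ('tin', 563, -310, 71, 51, 93, array([320., 270.])), ('tin', 556, -206, 64, 49, 88, array([301., 247.]))]
[]
```

Call:
servo_tool:
  plan:
    - [50,36,20,0,0,0,-1]
    - [50,72,40,0,0,0,-1]
    - [50,102,56,0,0,0,-1]
    - [50,102,56,30,0,0,-1]
    - [50,102,56,60,0,0,-1]
    - [50,102,56,85,0,0,-1]
    - [50,102,56,100,0,0,-1]
    - [50,102,56,115,0,0,-1]

```text
time_s: 5.7
eef_pos: [0.6761, 0.1194, 0.0972]
tool_rot: [[-0.024, 1.0, -0.001], [1.0, 0.024, -0.0], [-0.0, -0.001, -1.0]]
ft_force: [0.5, 0.3, -1.2]
grip_width: 0.0594
gripper_force: 65.7
```

Run:
```python
from go import *
stt();go(677,122,73,1)
snap("top","t4.png",(150,80,480,300),2.3)
```

```text
t5.7 pos [676.1 119.4  97.2] yyaw 1.4 F [ 0.5  0.3 -1.2] w 59.4 gf 65.7 q [ 0.1   0.32  1.67 -0.    1.15  0.07]
row [ 2.6  1.  24.2] [-0.1  0.   0.4]
```

View pics/t4.png

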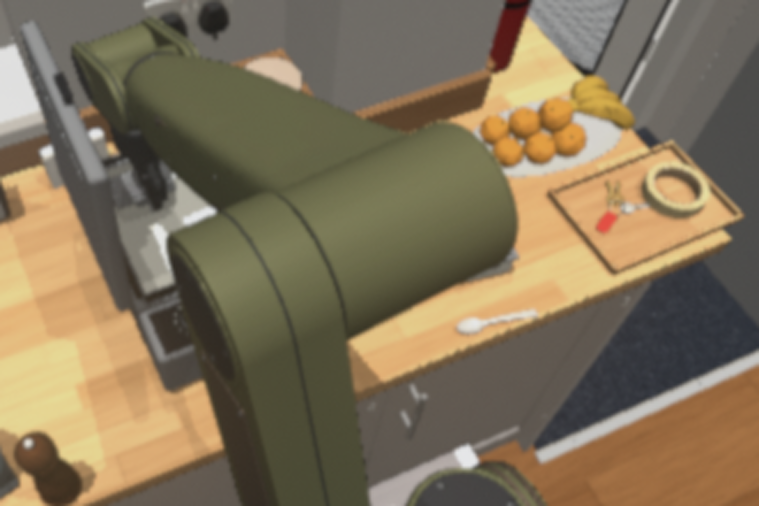

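The top view is blocked by the arm here, but it shows the gripper inside the box next to the lid at about (205,160). I'll lower and release.

Call:
servo_tool:
  plan:
    - [50,2,0,8,0,0,0]
    - [50,2,1,16,0,0,0]
    - [50,2,1,22,0,0,0]
    - [50,2,1,24,0,0,0]
    - [50,2,1,25,0,0,0]
    - [50,2,1,25,0,0,0]
    - [50,2,1,25,0,0,0]
    - [50,2,1,25,0,0,0]

```text
time_s: 6.42
eef_pos: [0.678, 0.1217, 0.0741]
tool_rot: [[-0.024, 1.0, 0.001], [1.0, 0.024, -0.0], [-0.0, 0.001, -1.0]]
ft_force: [-3.7, -1.2, 1.7]
grip_width: 0.0594
gripper_force: 68.3
```

Call:
servo_tool:
  plan:
    - [65,0,0,0,0,0,0]
    - [82,0,0,0,0,0,0]
    - [82,0,0,0,0,0,0]
    - [82,0,0,0,0,0,0]
    - [82,0,0,-15,0,0,0]
    - [82,0,0,-50,0,0,0]
    - [82,0,0,-90,0,0,0]
    - [82,0,0,-130,0,0,0]

```text
time_s: 7.08
eef_pos: [0.6775, 0.1218, 0.2045]
tool_rot: [[-0.024, 1.0, -0.0], [1.0, 0.024, 0.0], [0.0, -0.0, -1.0]]
ft_force: [1.1, -0.1, -1.2]
grip_width: 0.0699
gripper_force: 0.0
```

Run:
```python
from go import *; from items import items
s=snap("scene","s5.png",(190,90,360,340),2.4);print([i for i in items(s) if 45<i[4]<70 and i[2]<-100])
stt();go(397,-333,150,-8)
print("salt",[ (d["conf"],d["point"]) for d in finder.regions_of("salt_shaker","scene")], atz(s,(325.7,231),0))
```

```text
[('box', 397, -333, 81, 58, 102, array([279., 293.])), ('box', 243, -198, 90, 47, 264, array([215., 284.])), ('tin', 563, -310, 71, 51, 93, array([320., 270.])), ('tin', 556, -206, 64, 49, 88, array([301., 247.]))]
t7.1 pos [682.3 122.3 216.7] yyaw 1.4 F [1.8 0.2 6.6] w 69.7 gf 0.0 q [0.1  0.22 1.58 0.   1.32 0.08]
row [-448.4 -297.2   61. ] [ 1.  -0.2  9.4]
salt [(0.79, [324.6, 225.1])] [ 0.6753875  -0.17718804  0.        ]
```

View pics/s5.png

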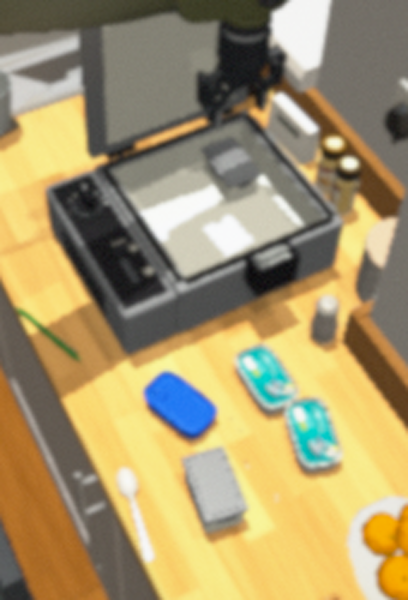

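The first box lies in the far-left corner of the compartment. The tins, second box and decoy haven't moved.

Call:
servo_tool:
  plan:
    - [90,-33,-22,0,0,0,0]
    - [90,-66,-44,0,0,0,0]
    - [100,-99,-66,0,0,0,0]
    - [100,-132,-88,0,0,0,0]
    - [100,-165,-110,0,0,0,0]
    - [100,-198,-131,0,0,0,0]
    - [100,-231,-153,0,0,0,3]
    - [100,-264,-175,0,0,0,6]

```text
time_s: 7.85
eef_pos: [0.5084, -0.1479, 0.2042]
tool_rot: [[0.083, 0.997, 0.003], [0.997, -0.083, -0.001], [-0.001, 0.003, -1.0]]
ft_force: [0.4, -0.9, 1.0]
grip_width: 0.0851
gripper_force: 0.0
```

```bash
python3 go.py 398 -333 21 -8
```

```text
t7.8 pos [ 508.4 -147.9  204.2] yyaw -4.7 F [ 0.4 -0.9  1. ] w 85.1 gf 0.0 q [-0.38 -0.12  1.96  0.    1.3  -0.3 ]
row [-193.5  -95.3  183. ] [0.2 0.  3.3]
```

Call:
servo_tool:
  plan:
    - [100,-36,-18,10,0,0,1]
    - [100,-72,-36,20,0,0,2]
    - [100,-108,-54,40,0,0,3]
    - [100,-144,-71,60,0,0,3]
    - [100,-180,-89,80,0,0,3]
    - [100,-194,-95,90,0,0,3]
    - [100,-194,-95,90,0,0,3]
    - [100,-194,-95,90,0,0,3]

```text
time_s: 8.52
eef_pos: [0.398, -0.333, 0.1128]
tool_rot: [[0.136, 0.991, 0.0], [0.991, -0.136, 0.001], [0.001, 0.0, -1.0]]
ft_force: [0.3, -0.1, 0.3]
grip_width: 0.0856
gripper_force: 0.0
```

```bash
python3 go.py 398 -333 21 -8
```

```text
t8.5 pos [ 398.  -333.   112.8] yyaw -7.8 F [ 0.3 -0.1  0.3] w 85.6 gf 0.0 q [-0.8  -0.05  2.06  0.    1.13 -0.66]
row [-0.1  0.  91.8] [ 0.  -0.   0.2]
```

Call:
servo_tool:
  plan:
    - [100,0,0,30,0,0,0]
    - [100,0,0,60,0,0,0]
    - [100,0,0,80,0,0,0]
    - [100,0,0,92,0,0,0]
    - [100,0,0,92,0,0,0]
    - [60,0,0,92,0,0,0]
    - [50,0,0,92,0,0,0]
    - [50,0,0,92,0,0,0]

```text
time_s: 9.18
eef_pos: [0.4003, -0.3334, 0.0238]
tool_rot: [[0.132, 0.991, 0.003], [0.991, -0.132, -0.003], [-0.003, 0.004, -1.0]]
ft_force: [-0.3, -0.7, -1.5]
grip_width: 0.0592
gripper_force: 65.0
```

Call:
servo_tool:
  plan:
    - [50,0,0,0,0,0,0]
    - [50,0,0,0,0,0,0]
    - [50,0,0,0,0,0,0]
    - [50,0,0,-30,0,0,0]
    - [50,0,0,-70,0,0,0]
    - [50,0,0,-110,0,0,0]
    - [50,0,0,-150,0,0,0]
    - [50,0,0,-190,0,0,0]

```text
time_s: 9.85
eef_pos: [0.3979, -0.3315, 0.2127]
tool_rot: [[0.133, 0.991, -0.0], [0.991, -0.133, 0.0], [0.0, -0.0, -1.0]]
ft_force: [1.9, -1.2, -2.1]
grip_width: 0.0592
gripper_force: 65.9
```

```bash
python3 go.py 557 120 211 1
python3 - <<'E'
from items import *
s=snap("scene");print([i for i in items(s) if 45<i[4]<70 and i[2]<-100])
E
```

```text
t9.8 pos [ 397.9 -331.5  212.7] yyaw -7.6 F [ 1.9 -1.2 -2.1] w 59.2 gf 65.9 q [-0.8  -0.15  1.97 -0.    1.32 -0.67]
row [468.7  97.7   1.8] [-0.  -0.  -8.6]
[('box', 448, -279, 165, 57, 68, array([285., 273.])), ('box', 242, -196, 90, 47, 268, array([215., 284.])), ('tin', 563, -310, 71, 51, 93, array([320., 270.]))]
```

Call:
servo_tool:
  plan:
    - [50,38,8,0,0,0,0]
    - [50,76,16,0,0,0,-1]
    - [50,114,24,0,0,0,-2]
    - [50,152,32,0,0,0,-3]
    - [50,190,40,0,0,0,-4]
    - [50,228,48,0,0,0,-5]
    - [50,266,55,0,0,0,-6]
    - [50,304,63,0,0,0,-7]

```text
time_s: 10.57
eef_pos: [0.5011, -0.0372, 0.2108]
tool_rot: [[0.01, 1.0, 0.0], [1.0, -0.01, -0.0], [-0.0, 0.0, -1.0]]
ft_force: [1.0, -1.3, -1.9]
grip_width: 0.0589
gripper_force: 66.3
```

Call:
servo_tool:
  plan:
    - [50,38,8,0,0,0,0]
    - [50,76,16,0,0,0,-1]
    - [50,114,24,0,0,0,-2]
    - [50,150,30,0,0,0,-2]
    - [50,160,33,15,0,0,-2]
    - [50,160,33,50,0,0,-2]
    - [50,160,33,80,0,0,-2]
    - [50,160,33,85,0,0,-2]

```text
time_s: 11.23
eef_pos: [0.5316, 0.1204, 0.1194]
tool_rot: [[-0.025, 1.0, -0.011], [1.0, 0.025, -0.001], [-0.001, -0.011, -1.0]]
ft_force: [-1.5, -0.3, -3.9]
grip_width: 0.0592
gripper_force: 65.9
```

```bash
python3 go.py 557 120 76 1
```

```text
t11.2 pos [531.6 120.4 119.4] yyaw 1.4 F [-1.5 -0.3 -3.9] w 59.2 gf 65.9 q [ 0.12  0.01  1.99 -0.    1.16  0.1 ]
row [-1.  25.9 43.1] [-0.6  0.1  0.4]
```

Call:
servo_tool:
  plan:
    - [50,0,0,-20,0,0,0]
    - [50,0,2,-35,0,0,0]
    - [50,0,26,-35,0,0,0]
    - [50,0,26,-30,0,0,0]
    - [50,0,26,0,0,0,0]
    - [50,0,26,25,0,0,0]
    - [50,0,26,33,0,0,0]
    - [50,0,26,33,0,0,0]

```text
time_s: 11.9
eef_pos: [0.5596, 0.1205, 0.0901]
tool_rot: [[-0.023, 1.0, -0.007], [1.0, 0.023, -0.001], [-0.001, -0.007, -1.0]]
ft_force: [0.2, -0.5, -2.5]
grip_width: 0.0592
gripper_force: 66.1
```

```bash
python3 go.py 557 120 75 1;  python3 - <<'E'
from h import *
snap("scene","s6.png",(210,100,340,230),3.5)
E
```

```text
t11.9 pos [559.6 120.5  90.1] yyaw 1.3 F [ 0.2 -0.5 -2.5] w 59.2 gf 66.1 q [ 0.12  0.1   1.94 -0.    1.1   0.09]
row [-0.5 -2.5 15.1] [-0.4  0.   0.3]
```

View pics/s6.png

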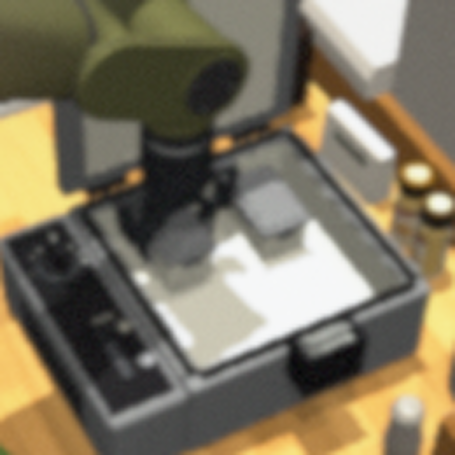

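The second box is held at about (185,240) in the crop, inside the walls and well clear of the first at (272,205). Lowering it now.

Call:
servo_tool:
  plan:
    - [50,0,-1,5,0,0,0]
    - [50,0,-1,10,0,0,0]
    - [50,0,-1,14,0,0,0]
    - [50,0,-1,15,0,0,0]
    - [50,0,-1,15,0,0,0]
    - [50,0,-1,15,0,0,0]
    - [65,0,-1,15,0,0,0]
    - [80,0,-1,15,0,0,0]

```text
time_s: 12.62
eef_pos: [0.5616, 0.1212, 0.0787]
tool_rot: [[-0.024, 1.0, 0.001], [1.0, 0.024, 0.0], [0.0, 0.001, -1.0]]
ft_force: [0.1, 0.3, -0.4]
grip_width: 0.0679
gripper_force: 0.0
```

Call:
servo_tool:
  plan:
    - [80,0,0,0,0,0,0]
    - [80,0,0,0,0,0,0]
    - [80,0,0,-20,0,0,0]
    - [80,0,0,-60,0,0,0]
    - [80,0,0,-100,0,0,0]
    - [80,0,0,-130,0,0,0]
    - [80,0,0,-130,0,0,0]
    - [80,0,0,-130,0,0,0]

```text
time_s: 13.28
eef_pos: [0.5629, 0.1213, 0.2119]
tool_rot: [[-0.024, 1.0, 0.007], [1.0, 0.024, 0.001], [0.001, 0.007, -1.0]]
ft_force: [-0.2, -0.1, -0.6]
grip_width: 0.0687
gripper_force: 0.0
```

Run:
```python
from items import *
from go import *
s=snap("scene");print([i for i in items(s) if 45<i[4]<70 ])
stt()
# white outline of tins: extent incl. rim from non-wood mask; report rim-inclusive rect
for c in [i[6] for i in items(s) if i[0]=="tin"]:
    f=cv2.GaussianBlur(s["frame"],(3,3),0);hsv=cv2.cvtColor(f,cv2.COLOR_RGB2HSV)
    m=((hsv[...,1]<90)|((hsv[...,0]>70)&(hsv[...,0]<110))).astype(np.uint8)
    w=m.copy();n,l,stx,ce=cv2.connectedComponentsWithStats(w);k=l[int(c[1]),int(c[0])];ys,xs=np.nonzero(l==k)
    P=np.array([atz(s,(a,b),.02)[:2]*1000 for a,b in zip(xs,ys)],np.float32);print(k,cv2.minAreaRect(P),len(xs))
go(556,-206,150,-26)
```

```text
[('box', 504, -11, 3, 62, 200, array([264., 210.])), ('tin', 563, -310, 71, 51, 93, array([320., 270.])), ('tin', 556, -206, 64, 49, 88, array([301., 247.]))]
t13.3 pos [561.6 121.1 209.2] yyaw 1.4 F [-0.2 -0.1 -0.2] w 68.9 gf 0.0 q [ 0.12 -0.02  1.86  0.    1.3   0.1 ]
55 ((563.385986328125, -255.09307861328125), (84.46936798095703, 217.35543823242188), 2.545999526977539) 1092
55 ((563.385986328125, -255.09307861328125), (84.46936798095703, 217.35543823242188), 2.545999526977539) 1092
row [-326.9  -13.5   59.1] [ 0.1 -0.  27.4]
```

Call:
servo_tool:
  plan:
    - [90,-40,-2,0,0,0,3]
    - [100,-80,-3,0,0,0,7]
    - [100,-120,-5,0,0,0,10]
    - [100,-160,-7,0,0,0,14]
    - [100,-200,-8,0,0,0,17]
    - [100,-240,-10,0,0,0,21]
    - [100,-280,-12,0,0,0,25]
    - [100,-320,-14,0,0,0,27]

```text
time_s: 14.0
eef_pos: [0.5532, -0.2006, 0.2056]
tool_rot: [[0.435, 0.9, -0.003], [0.9, -0.435, 0.002], [0.0, -0.004, -1.0]]
ft_force: [0.9, -0.1, 1.1]
grip_width: 0.0854
gripper_force: 0.0
```

Call:
servo_tool:
  plan:
    - [100,-7,0,20,0,0,0]
    - [100,-7,0,50,0,0,0]
    - [100,-7,0,80,0,0,0]
    - [100,-7,0,90,0,0,0]
    - [100,-7,0,90,0,0,0]
    - [100,-7,0,90,0,0,0]
    - [100,-7,0,90,0,0,0]
    - [100,-7,0,90,0,0,0]

```text
time_s: 14.67
eef_pos: [0.5531, -0.2058, 0.1204]
tool_rot: [[0.432, 0.902, 0.003], [0.902, -0.432, -0.002], [0.0, 0.004, -1.0]]
ft_force: [-0.5, 0.2, 0.6]
grip_width: 0.0856
gripper_force: 0.0
```

```bash
python3 go.py 556 -206 16 -26
python3 - <<'E'
from items import *
s=snap("scene");print([i for i in items(s) if i[0]=="tin" ])
E
```

```text
t14.7 pos [ 553.1 -205.8  120.4] yyaw -25.6 F [-0.5  0.2  0.6] w 85.6 gf 0.0 q [-0.45  0.1   1.89  0.    1.15 -0.  ]
row [  1.    2.3 104.4] [ 0.2 -0.   0.4]
[('tin', 563, -310, 75, 50, 92, array([320., 271.])), ('tin', 555, -205, 64, 46, 88, array([301., 247.]))]
```

Call:
servo_tool:
  plan:
    - [100,1,2,35,0,0,0]
    - [100,1,2,70,0,0,0]
    - [100,1,2,92,0,0,0]
    - [100,1,2,102,0,0,0]
    - [100,1,2,104,0,0,0]
    - [60,1,2,104,0,0,0]
    - [50,1,2,104,0,0,0]
    - [50,1,2,104,0,0,0]

```text
time_s: 15.38
eef_pos: [0.5563, -0.2064, 0.0181]
tool_rot: [[0.432, 0.902, 0.004], [0.902, -0.432, -0.002], [0.0, 0.005, -1.0]]
ft_force: [-3.8, 2.0, 6.5]
grip_width: 0.0606
gripper_force: 59.5
```

Call:
servo_tool:
  plan:
    - [50,0,0,0,0,0,0]
    - [50,0,0,0,0,0,0]
    - [50,0,0,0,0,0,0]
    - [50,0,0,-30,0,0,0]
    - [50,0,0,-70,0,0,0]
    - [50,0,0,-110,0,0,0]
    - [50,0,0,-150,0,0,0]
    - [50,0,0,-190,0,0,0]

```text
time_s: 16.05
eef_pos: [0.5543, -0.2056, 0.2084]
tool_rot: [[0.433, 0.902, 0.004], [0.902, -0.433, -0.002], [0.0, 0.004, -1.0]]
ft_force: [1.7, -0.7, -1.2]
grip_width: 0.0607
gripper_force: 61.5
```

```bash
python3 go.py 679 8 205 1
python3 - <<'E'
from items import *
s=snap("scene");print([i for i in items(s) if i[0]=="tin" ])
E
```

```text
t16.1 pos [ 554.3 -205.6  208.4] yyaw -25.6 F [ 1.7 -0.7 -1.2] w 60.7 gf 61.5 q [-0.45  0.02  1.82  0.    1.3   0.  ]
row [246.5  20.    3.5] [  0.2   0.  -26.6]
[('tin', 563, -312, 63, 49, 88, array([320., 271.])), ('tin', 640, -98, 75, 61, 95, array([306., 214.]))]
```

Call:
servo_tool:
  plan:
    - [50,37,3,0,0,0,-4]
    - [50,74,6,0,0,0,-8]
    - [50,111,9,0,0,0,-12]
    - [50,148,12,0,0,0,-16]
    - [50,185,15,0,0,0,-20]
    - [50,220,18,0,0,0,-24]
    - [50,246,20,0,0,0,-27]
    - [50,246,20,0,0,0,-27]

```text
time_s: 16.77
eef_pos: [0.6807, 0.0122, 0.206]
tool_rot: [[-0.03, 1.0, 0.004], [1.0, 0.03, 0.002], [0.001, 0.004, -1.0]]
ft_force: [-0.7, 0.0, -0.2]
grip_width: 0.0607
gripper_force: 61.5
```

Call:
servo_tool:
  plan:
    - [50,0,0,0,0,0,0]
    - [50,0,0,0,0,0,0]
    - [50,0,0,20,0,0,0]
    - [50,0,0,45,0,0,0]
    - [50,0,0,65,0,0,0]
    - [50,0,0,70,0,0,0]
    - [50,0,0,70,0,0,0]
    - [50,0,0,70,0,0,0]

```text
time_s: 17.43
eef_pos: [0.6786, 0.0068, 0.1351]
tool_rot: [[-0.023, 1.0, 0.001], [1.0, 0.023, -0.0], [-0.0, 0.001, -1.0]]
ft_force: [0.3, -0.3, -0.6]
grip_width: 0.0606
gripper_force: 61.5
```

```bash
python3 go.py 679 8 69 1
```

```text
t17.4 pos [678.6   6.8 135.1] yyaw 1.3 F [ 0.3 -0.3 -0.6] w 60.6 gf 61.5 q [-0.07  0.27  1.67 -0.    1.2  -0.09]
row [ 1.2  0.3 66.1] [0.1 0.  0.3]
```

Call:
servo_tool:
  plan:
    - [50,1,0,25,0,0,0]
    - [50,1,0,45,0,0,0]
    - [50,1,0,58,0,0,0]
    - [50,1,0,64,0,0,0]
    - [50,1,0,66,0,0,0]
    - [50,1,0,66,0,0,0]
    - [65,1,0,66,0,0,0]
    - [80,1,0,66,0,0,0]

```text
time_s: 18.1
eef_pos: [0.6771, 0.0083, 0.0721]
tool_rot: [[-0.024, 1.0, -0.004], [1.0, 0.024, -0.001], [-0.0, -0.004, -1.0]]
ft_force: [-20.3, -1.1, 16.2]
grip_width: 0.0681
gripper_force: 12.2
```

Call:
servo_tool:
  plan:
    - [80,0,0,0,0,0,0]
    - [80,0,0,0,0,0,0]
    - [80,0,0,-20,0,0,0]
    - [80,0,0,-60,0,0,0]
    - [80,0,0,-100,0,0,0]
    - [80,0,0,-130,0,0,0]
    - [80,0,0,-130,0,0,0]
    - [80,0,0,-130,0,0,0]

```text
time_s: 18.77
eef_pos: [0.6811, 0.0084, 0.2045]
tool_rot: [[-0.024, 1.0, 0.01], [1.0, 0.024, -0.001], [-0.001, 0.01, -1.0]]
ft_force: [-0.3, -0.5, -1.3]
grip_width: 0.0682
gripper_force: 0.0
```

Run:
```python
from items import *
from go import *
s=snap("scene","s7.png",(210,100,350,300),2.9);I=[i for i in items(s) if i[0]=="tin" ];print(I)
stt();i=[i for i in I if i[2]<-200][0]
go(i[1],i[2],110,i[3]-90)
```

```text
[('tin', 562, -311, 74, 50, 94, array([320., 271.]))]
t18.8 pos [679.6   8.5 201.2] yyaw 1.4 F [ 0.7  0.7 -0.9] w 68.0 gf 0.0 q [-0.07  0.21  1.62 -0.    1.3  -0.09]
row [-316.6 -125.6   90.7] [ 0.3 -0.  17.4]
```

View pics/s7.png

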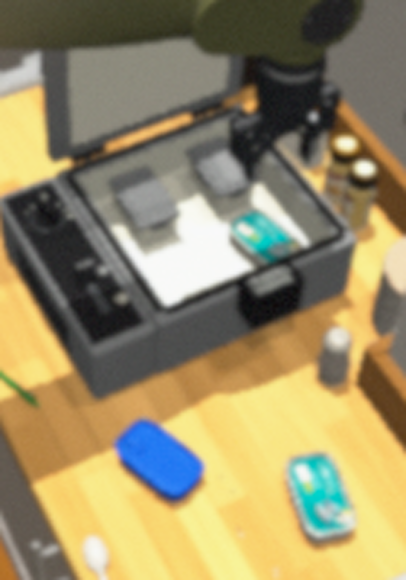

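Three items are in: two boxes and one tin at about (265,235) in the crop. One tin remains at (320,495), and the blue decoy hasn't been touched. Going for that tin.

Call:
servo_tool:
  plan:
    - [90,-38,-15,0,0,0,2]
    - [100,-76,-30,0,0,0,4]
    - [100,-114,-45,0,0,0,7]
    - [100,-152,-60,0,0,0,10]
    - [100,-190,-75,0,0,0,13]
    - [100,-228,-90,10,0,0,16]
    - [100,-266,-105,20,0,0,19]
    - [100,-300,-119,30,0,0,19]

```text
time_s: 19.48
eef_pos: [0.5649, -0.2958, 0.1664]
tool_rot: [[0.305, 0.952, -0.002], [0.952, -0.305, 0.001], [0.0, -0.002, -1.0]]
ft_force: [0.5, 0.2, -0.5]
grip_width: 0.0853
gripper_force: 0.0
```

Call:
servo_tool:
  plan:
    - [100,-18,0,20,0,0,0]
    - [100,-18,0,50,0,0,0]
    - [100,-18,0,60,0,0,0]
    - [100,-18,0,60,0,0,0]
    - [100,-18,0,60,0,0,0]
    - [100,-18,0,60,0,0,0]
    - [100,-18,0,60,0,0,0]
    - [100,-18,0,60,0,0,0]

```text
time_s: 20.15
eef_pos: [0.5624, -0.3112, 0.1101]
tool_rot: [[0.302, 0.953, 0.003], [0.953, -0.302, -0.002], [-0.001, 0.003, -1.0]]
ft_force: [-0.1, 0.8, -0.1]
grip_width: 0.0853
gripper_force: 0.0
```

Run:
```python
from items import *
from go import *
s=snap("scene");t=snap("top");I=[i for i in items(s) if i[0]=="tin" ];print(I,items(t))
stt();i=[i for i in I if i[2]<-200][0]
go(562,-311,17,-18)
```

```text
[('tin', 565, -311, 58, 49, 92, array([320., 271.]))] [('box', 467, 77, 89, 116, 251, array([238., 213.])), ('box', 783, -115, 1, 55, 103, array([263., 133.]))]
t20.2 pos [ 561.9 -311.2  109.5] yyaw -17.6 F [-0.2  0.9  1. ] w 85.1 gf 0.0 q [-0.59  0.22  1.78  0.    1.14 -0.28]
row [ 0.3 -0.2 92.5] [0.1 0.  0.4]
```

Call:
servo_tool:
  plan:
    - [100,0,1,30,0,0,0]
    - [100,0,1,60,0,0,0]
    - [100,0,1,80,0,0,0]
    - [100,0,1,90,0,0,0]
    - [100,0,1,92,0,0,0]
    - [60,0,1,92,0,0,0]
    - [50,0,1,92,0,0,0]
    - [50,0,1,92,0,0,0]

```text
time_s: 20.92
eef_pos: [0.5639, -0.3127, 0.0192]
tool_rot: [[0.303, 0.953, 0.004], [0.953, -0.303, -0.003], [-0.001, 0.004, -1.0]]
ft_force: [0.9, -0.2, -0.4]
grip_width: 0.0588
gripper_force: 63.4
```

Call:
servo_tool:
  plan:
    - [50,0,0,0,0,0,0]
    - [50,0,0,0,0,0,0]
    - [50,0,0,0,0,0,0]
    - [50,0,0,-30,0,0,0]
    - [50,0,0,-70,0,0,0]
    - [50,0,0,-110,0,0,0]
    - [50,0,0,-150,0,0,0]
    - [50,0,0,-190,0,0,0]

```text
time_s: 21.58
eef_pos: [0.5616, -0.3112, 0.208]
tool_rot: [[0.303, 0.953, -0.0], [0.953, -0.303, 0.0], [0.0, -0.0, -1.0]]
ft_force: [0.4, 0.3, -1.4]
grip_width: 0.0585
gripper_force: 64.3
```

```bash
python3 go.py 565 8 205 1
```

```text
t21.6 pos [ 561.6 -311.2  208. ] yyaw -17.6 F [ 0.4  0.3 -1.4] w 58.5 gf 64.3 q [-0.59  0.13  1.7   0.    1.31 -0.28]
row [305.2 -93.5   3. ] [ -0.   -0.  -18.6]
```

Call:
servo_tool:
  plan:
    - [50,38,-12,0,0,0,-2]
    - [50,76,-23,0,0,0,-5]
    - [50,114,-35,0,0,0,-8]
    - [50,152,-47,0,0,0,-11]
    - [50,190,-58,0,0,0,-14]
    - [50,228,-70,0,0,0,-17]
    - [50,266,-82,0,0,0,-19]
    - [50,304,-93,0,0,0,-19]

```text
time_s: 22.25
eef_pos: [0.5648, 0.0083, 0.2063]
tool_rot: [[-0.025, 1.0, 0.0], [1.0, 0.025, 0.0], [-0.0, 0.0, -1.0]]
ft_force: [0.4, -0.3, -1.4]
grip_width: 0.0586
gripper_force: 64.3
```

Call:
servo_tool:
  plan:
    - [50,1,0,0,0,0,0]
    - [50,1,0,0,0,0,0]
    - [50,1,0,20,0,0,0]
    - [50,1,0,45,0,0,0]
    - [50,1,0,65,0,0,0]
    - [50,1,0,70,0,0,0]
    - [50,1,0,70,0,0,0]
    - [50,1,0,70,0,0,0]

```text
time_s: 22.92
eef_pos: [0.5659, 0.0064, 0.1367]
tool_rot: [[-0.023, 1.0, 0.001], [1.0, 0.023, -0.0], [-0.0, 0.001, -1.0]]
ft_force: [0.2, 0.0, -1.3]
grip_width: 0.0587
gripper_force: 64.3
```

```bash
python3 go.py 565 8 72 1
```

```text
t22.9 pos [565.9   6.4 136.7] yyaw 1.3 F [ 0.2  0.  -1.3] w 58.7 gf 64.3 q [-0.08  0.03  1.94 -0.    1.18 -0.11]
row [ 1.6 -0.9 64.7] [0.  0.  0.3]
```

Call:
servo_tool:
  plan:
    - [50,1,-1,25,0,0,0]
    - [50,1,-1,45,0,0,0]
    - [50,1,-1,57,0,0,0]
    - [50,1,-1,63,0,0,0]
    - [50,1,-1,64,0,0,0]
    - [50,1,-1,64,0,0,0]
    - [65,1,-1,64,0,0,0]
    - [78,1,-1,64,0,0,0]

```text
time_s: 23.58
eef_pos: [0.5657, 0.0082, 0.0738]
tool_rot: [[-0.024, 1.0, 0.003], [1.0, 0.024, -0.0], [-0.0, 0.003, -1.0]]
ft_force: [-0.4, -0.0, -0.3]
grip_width: 0.0667
gripper_force: 0.0
```

Call:
servo_tool:
  plan:
    - [78,0,0,0,0,0,0]
    - [78,0,0,0,0,0,0]
    - [78,0,0,-20,0,0,0]
    - [78,0,0,-60,0,0,0]
    - [78,0,0,-100,0,0,0]
    - [78,0,0,-140,0,0,0]
    - [50,0,0,-180,0,0,0]
    - [20,0,0,-220,0,0,0]

```text
time_s: 24.25
eef_pos: [0.5642, 0.0084, 0.2947]
tool_rot: [[-0.024, 1.0, 0.001], [1.0, 0.024, -0.0], [-0.0, 0.001, -1.0]]
ft_force: [0.7, -0.5, -0.5]
grip_width: 0.0435
gripper_force: 0.0
```

Run:
```python
from items import *
from go import *
from box import W,inv
s=snap("scene","s8.png",(200,60,350,290),2.5);t=snap("top","t8.png",(140,70,320,250),3)
cv2.imwrite("pics/b8.png",np.hstack([cv2.resize(cv2.imread("pics/s8.png"),(375,575)),cv2.resize(cv2.imread("pics/t8.png"),(425,575))]))
stt()
for a in(1.45,1.55,1.65,1.75):
    o=[]
    for k in(s,t):
        for X in(.143,-.143):
            for n in(-.002,.022):
                o.append(proj(k,W(BX,(X,.145-.287*np.cos(a)+n*np.sin(a),.117+.287*np.sin(a)+n*np.cos(a)))).round(0))
    print(a,np.array(o).tolist())
```

```text
t24.4 pos [568.    8.1 302.6] yyaw 1.4 F [0.9 0.4 0.3] w 28.2 gf 0.0 q [-0.08 -0.1   1.77 -0.    1.45 -0.1 ]
1.45 [[305.0, 77.0], [302.0, 73.0], [228.0, 102.0], [225.0, 97.0], [175.0, 85.0], [167.0, 86.0], [207.0, 153.0], [198.0, 155.0]]
1.55 [[301.0, 72.0], [297.0, 68.0], [225.0, 97.0], [222.0, 92.0], [165.0, 87.0], [157.0, 89.0], [196.0, 156.0], [187.0, 159.0]]
1.65 [[297.0, 68.0], [293.0, 65.0], [221.0, 92.0], [218.0, 88.0], [155.0, 90.0], [148.0, 93.0], [185.0, 160.0], [176.0, 163.0]]
1.75 [[292.0, 65.0], [289.0, 62.0], [217.0, 88.0], [215.0, 85.0], [146.0, 93.0], [139.0, 97.0], [175.0, 164.0], [166.0, 168.0]]
```

View pics/b8.png

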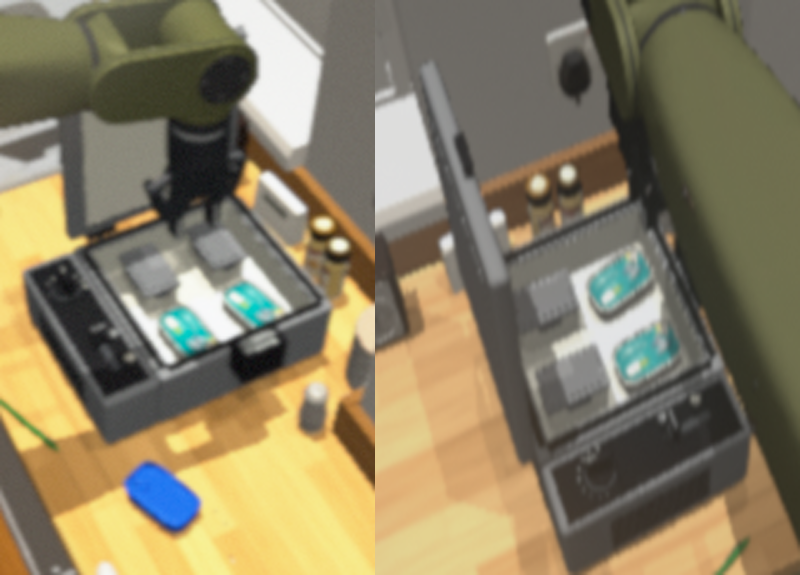

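Two boxes and two tins lie flat in the compartment. The lid stands upright at about 1.55 rad, with nothing close behind it. I'll go over it with the fingers shut and swing it down from behind.

Call:
servo_tool:
  plan:
    - [0,0,5,-40,0,0,0]
    - [0,0,10,-80,0,0,0]
    - [0,0,20,-120,0,0,0]
    - [0,0,30,-155,0,0,0]
    - [0,20,40,-168,0,0,0]
    - [0,55,48,-170,0,0,0]
    - [0,90,48,-170,0,0,0]
    - [0,125,48,-170,0,0,0]

```text
time_s: 25.02
eef_pos: [0.6098, 0.1356, 0.4624]
tool_rot: [[-0.023, 1.0, 0.001], [1.0, 0.023, 0.0], [0.0, 0.001, -1.0]]
ft_force: [0.4, 0.6, -0.6]
grip_width: 0.0
gripper_force: 0.0
```

Call:
servo_tool:
  plan:
    - [0,35,0,0,0,0,0]
    - [0,70,0,0,0,0,0]
    - [0,105,0,0,0,0,0]
    - [0,135,0,0,0,0,0]
    - [0,148,0,0,0,0,0]
    - [0,148,0,0,0,0,0]
    - [0,148,0,0,0,0,0]
    - [0,148,0,0,0,0,0]

```text
time_s: 25.68
eef_pos: [0.6062, 0.2814, 0.4621]
tool_rot: [[-0.023, 1.0, 0.0], [1.0, 0.023, -0.001], [-0.001, 0.0, -1.0]]
ft_force: [0.2, -0.6, -0.2]
grip_width: -0.0003
gripper_force: 0.0
```

```bash
python3 go.py 617 275 378 1
```

```text
t25.7 pos [606.2 281.4 462.1] yyaw 1.3 F [ 0.2 -0.6 -0.2] w -0.3 gf 0.0 q [ 0.35  0.12  1.29 -0.    1.73  0.33]
row [-6.6 10.7 84.1] [0.  0.  0.3]
```

Call:
servo_tool:
  plan:
    - [0,-4,10,20,0,0,0]
    - [0,-7,10,45,0,0,0]
    - [0,-7,10,70,0,0,0]
    - [0,-7,10,84,0,0,0]
    - [0,-7,10,84,0,0,0]
    - [0,-7,10,84,0,0,0]
    - [0,-7,10,84,0,0,0]
    - [0,-7,10,84,0,0,0]

```text
time_s: 26.35
eef_pos: [0.6167, 0.2757, 0.3809]
tool_rot: [[-0.024, 1.0, 0.004], [1.0, 0.024, 0.001], [0.001, 0.004, -1.0]]
ft_force: [-0.4, -0.8, -0.2]
grip_width: 0.0001
gripper_force: 0.0
```

Call:
servo_tool:
  plan:
    - [0,-10,0,0,0,0,0]
    - [0,-20,0,0,0,0,0]
    - [0,-31,0,0,0,0,0]
    - [0,-45,0,0,0,0,0]
    - [0,-60,0,0,0,0,0]
    - [0,-76,0,1,0,0,0]
    - [0,-90,0,2,0,0,0]
    - [0,-97,0,3,0,0,0]

```text
time_s: 27.02
eef_pos: [0.6184, 0.1762, 0.3747]
tool_rot: [[-0.022, 1.0, -0.001], [1.0, 0.022, -0.0], [-0.0, -0.001, -1.0]]
ft_force: [-0.1, 2.3, 0.2]
grip_width: -0.0001
gripper_force: 1.0
```

```bash
python3 go.py 617 178 375 1
```

```text
t27.0 pos [618.4 176.2 374.7] yyaw 1.3 F [-0.1  2.3  0.2] w -0.1 gf 1.0 q [ 0.19  0.06  1.5  -0.    1.58  0.17]
row [ 1.8 -1.4 -0.3] [-0.   0.   0.3]
```

Call:
servo_tool:
  plan:
    - [0,-15,0,3,0,0,0]
    - [0,-31,0,7,0,0,0]
    - [0,-46,0,13,0,0,0]
    - [0,-61,0,19,0,0,0]
    - [0,-75,0,27,0,0,0]
    - [0,-89,0,35,0,0,0]
    - [0,-103,0,45,0,0,0]
    - [0,-116,0,55,0,0,0]

```text
time_s: 27.68
eef_pos: [0.6213, 0.0609, 0.3192]
tool_rot: [[-0.023, 1.0, 0.0], [1.0, 0.023, -0.001], [-0.001, 0.0, -1.0]]
ft_force: [1.0, 0.3, 0.7]
grip_width: 0.0004
gripper_force: 0.6
```

Call:
servo_tool:
  plan:
    - [0,-12,0,11,0,0,0]
    - [0,-24,0,23,0,0,0]
    - [0,-35,0,35,0,0,0]
    - [0,-45,0,48,0,0,0]
    - [0,-54,0,62,0,0,0]
    - [0,-62,0,76,0,0,0]
    - [0,-69,0,91,0,0,0]
    - [0,-75,0,106,0,0,0]

```text
time_s: 28.35
eef_pos: [0.6228, -0.0131, 0.2124]
tool_rot: [[-0.024, 1.0, -0.0], [1.0, 0.024, -0.0], [-0.0, -0.0, -1.0]]
ft_force: [-0.0, 0.6, 0.7]
grip_width: 0.0001
gripper_force: 0.4
```

```bash
python3 go.py 617 -26 172 1
python3 - <<'E'
from h import *
snap("scene","s9.png",(190,60,350,260),2.5)
E
```

```text
t28.4 pos [622.8 -13.1 212.4] yyaw 1.4 F [-0.   0.6  0.7] w 0.1 gf 0.4 q [-0.11  0.09  1.74 -0.    1.31 -0.13]
row [-12.8  -6.1  40.4] [-0.   0.   0.4]
```

View pics/s9.png

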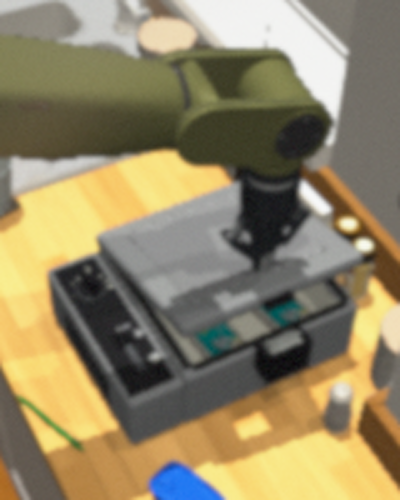

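The lid has followed down to about 15°, with the fingers near its free edge at about (260,265). Next I press it shut in small steps.

Call:
servo_tool:
  plan:
    - [0,-5,-3,12,0,0,0]
    - [0,-10,-5,24,0,0,0]
    - [0,-14,-6,36,0,0,0]
    - [0,-20,-6,46,0,0,0]
    - [0,-25,-6,54,0,0,0]
    - [0,-28,-6,58,0,0,0]
    - [0,-28,-6,60,0,0,0]
    - [0,-28,-6,61,0,0,0]

```text
time_s: 29.07
eef_pos: [0.6189, -0.0403, 0.1542]
tool_rot: [[-0.024, 1.0, 0.004], [1.0, 0.024, 0.0], [0.0, 0.004, -1.0]]
ft_force: [0.6, 1.3, 6.0]
grip_width: -0.0004
gripper_force: 3.4
```

Call:
servo_tool:
  plan:
    - [0,0,0,1,0,0,0]
    - [0,0,0,2,0,0,0]
    - [0,0,0,3,0,0,0]
    - [0,0,0,4,0,0,0]
    - [0,0,0,5,0,0,0]
    - [0,0,0,5,0,0,0]
    - [0,0,0,5,0,0,0]
    - [0,0,0,5,0,0,0]

```text
time_s: 29.73
eef_pos: [0.619, -0.0407, 0.1504]
tool_rot: [[-0.024, 1.0, 0.004], [1.0, 0.024, -0.0], [-0.0, 0.004, -1.0]]
ft_force: [-2.5, 1.4, 9.8]
grip_width: -0.0003
gripper_force: 4.7
```

Call:
servo_tool:
  plan:
    - [0,0,0,1,0,0,0]
    - [0,0,0,2,0,0,0]
    - [0,0,0,3,0,0,0]
    - [0,0,0,4,0,0,0]
    - [0,0,0,5,0,0,0]
    - [0,0,0,6,0,0,0]
    - [0,0,0,7,0,0,0]
    - [0,0,0,7,0,0,0]

```text
time_s: 30.4
eef_pos: [0.6191, -0.041, 0.1464]
tool_rot: [[-0.024, 1.0, 0.003], [1.0, 0.024, -0.001], [-0.001, 0.003, -1.0]]
ft_force: [-8.2, 1.5, 21.2]
grip_width: 0.0002
gripper_force: 10.7
```

```bash
python3 go.py 617 -41 150 1
```

```text
t30.4 pos [619.1 -41.  146.4] yyaw 1.4 F [-8.2  1.5 21.2] w 0.2 gf 10.7 q [-0.15  0.13  1.81 -0.    1.2  -0.18]
row [ 0.  -2.1 -3.6] [0.2 0.1 0.4]
```

About 21 N pushed the lid past shut, to its lower stop. I'll lift off and check that it's caught, then locate the selector and dial.

Call:
servo_tool:
  plan:
    - [0,0,0,-3,0,0,0]
    - [0,0,0,-8,0,0,0]
    - [0,0,0,-20,0,0,0]
    - [0,0,0,-50,0,0,0]
    - [0,20,0,-80,0,0,0]
    - [0,50,0,-110,0,0,0]
    - [0,80,0,-130,0,0,0]
    - [0,110,0,-140,0,0,0]

```text
time_s: 31.07
eef_pos: [0.616, 0.0701, 0.2851]
tool_rot: [[-0.023, 1.0, 0.005], [1.0, 0.023, -0.0], [-0.001, 0.005, -1.0]]
ft_force: [1.2, -0.2, 1.0]
grip_width: -0.0004
gripper_force: 0.0
```

Run:
```python
from go import *; from box import inv
s=snap("scene","s10.png",(205,140,345,240),5.6);t=snap("top","t10.png",(190,140,330,250),5.6)
stt()
P={}
for n in("dial_grip","selector_grip"):
    for k,c in((s,"scene"),(t,"top")):
        for d in finder.regions_of(n,c)[:2]:
            print(n,c,round(d["conf"],2),d["point"],d["pixels"].sum(),inv(BX,atz(k,d["point"],.129)).round(3))
            P.setdefault((n,c),(k,d["point"]))
    if (n,"scene") in P and (n,"top") in P:
        w,e=tri(*P[n,"scene"],*P[n,"top"]);print(n,w,e,inv(BX,w))
```

```text
t31.2 pos [615.8  72.7 284.2] yyaw 1.6 F [-0.2 -0.5 -0.1] w 0.1 gf 0.0 q [0.03 0.03 1.68 0.   1.43 0.  ]
dial_grip scene 0.35 [278.6, 168.0] 4715 [-0.008  0.002]
dial_grip top 0.7 [235.7, 188.2] 7723 [-0.094  0.03 ]
dial_grip top 0.5 [236.8, 217.0] 105 [-0.197  0.068]
dial_grip [0.59681223 0.08667191 0.0793263 ] 0.06742782789279814 [-0.02079427  0.02204976]
selector_grip top 0.7 [224.6, 174.0] 4435 [-0.024  0.043]
selector_grip top 0.61 [266.2, 205.3] 66 [-0.196 -0.034]
```

View pics/t10.png

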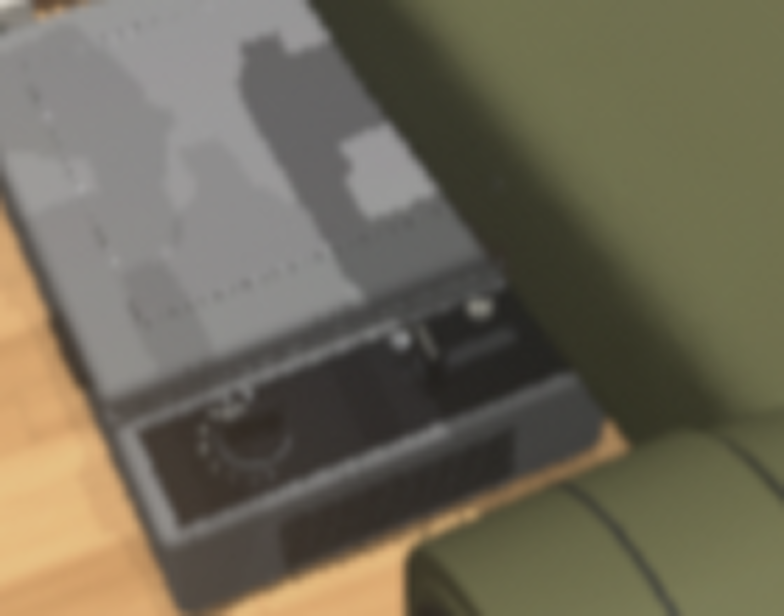

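The lid looks shut; the dial is at about (245,435) and the selector tab at about (430,355) in the crop. From the two views the selector is at box (-0.194, -0.035), so I'll push it from its left side with shut fingers.

Call:
servo_tool:
  plan:
    - [0,-3,-35,0,0,0,0]
    - [0,-6,-70,0,0,0,0]
    - [0,-9,-105,0,0,0,0]
    - [0,-12,-140,10,0,0,0]
    - [0,-14,-170,20,0,0,0]
    - [0,-15,-192,40,0,0,0]
    - [0,-15,-192,60,0,0,0]
    - [0,-15,-192,60,0,0,0]

```text
time_s: 32.03
eef_pos: [0.4198, 0.049, 0.2157]
tool_rot: [[-0.022, 1.0, -0.008], [1.0, 0.022, -0.0], [-0.0, -0.008, -1.0]]
ft_force: [-0.4, -0.8, -1.4]
grip_width: -0.0001
gripper_force: 0.0
```

Run:
```python
from go import *; from box import inv
go(424,58,133,1);stt()
for c in("scene","top"):
  k=snap(c)
  for n in("selector_grip","dial_grip","lid"):
    for d in finder.regions_of(n,c)[:3]:
        print(n,c,round(d["conf"],2),d["point"],d["pixels"].sum(),inv(BX,atz(k,d["point"],.129)).round(3))
```

```text
row [ 9.   5.1 82.7] [-0.5  0.   0.3]
t32.0 pos [419.8  49.  215.7] yyaw 1.3 F [-0.4 -0.8 -1.4] w -0.1 gf 0.0 q [-0.01 -0.39  2.16 -0.    1.38 -0.03]
selector_grip scene 0.44 [238.7, 195.7] 67 [-0.194 -0.047]
dial_grip scene 0.56 [224.6, 175.3] 47 [-0.197  0.061]
lid scene 0.81 [282.0, 171.4] 4598 [-0.006 -0.018]
lid scene 0.38 [326.4, 224.4] 224 [ 0.006 -0.287]
selector_grip top 0.32 [226.4, 196.2] 6569 [-0.11   0.069]
dial_grip top 0.65 [227.8, 191.6] 6506 [-0.096  0.059]
dial_grip top 0.58 [219.8, 171.4] 3728 [-0.007  0.053]
lid top 0.62 [219.4, 176.7] 3727 [-0.027  0.063]
```

Call:
servo_tool:
  plan:
    - [0,9,5,20,0,0,0]
    - [0,9,5,40,0,0,0]
    - [0,9,5,60,0,0,0]
    - [0,9,5,72,0,0,0]
    - [0,9,5,80,0,0,0]
    - [0,9,5,83,0,0,0]
    - [0,9,5,83,0,0,0]
    - [0,9,5,83,0,0,0]

```text
time_s: 33.1
eef_pos: [0.4289, 0.0591, 0.1391]
tool_rot: [[-0.024, 1.0, 0.002], [1.0, 0.024, 0.0], [-0.0, 0.002, -1.0]]
ft_force: [-0.1, 1.2, -0.1]
grip_width: -0.0
gripper_force: 0.0
```

Call:
servo_tool:
  plan:
    - [0,-5,0,0,0,0,0]
    - [0,-10,0,0,0,0,0]
    - [0,-15,0,0,0,0,0]
    - [0,-20,0,0,0,0,0]
    - [0,-25,0,0,0,0,0]
    - [0,-30,0,0,0,0,0]
    - [0,-35,0,0,0,0,0]
    - [0,-40,0,0,0,0,0]

```text
time_s: 33.77
eef_pos: [0.4294, 0.0187, 0.1383]
tool_rot: [[-0.024, 1.0, 0.001], [1.0, 0.024, 0.0], [0.0, 0.001, -1.0]]
ft_force: [0.7, 2.9, 2.0]
grip_width: -0.0
gripper_force: 1.4
```

Call:
servo_tool:
  plan:
    - [0,-4,0,0,0,0,0]
    - [0,-8,0,0,0,0,0]
    - [0,-12,0,0,0,0,0]
    - [0,-15,0,0,0,0,0]
    - [0,-18,0,0,0,0,0]
    - [0,-21,0,0,0,0,0]
    - [0,-24,0,0,0,0,0]
    - [0,-24,0,0,0,0,0]

```text
time_s: 34.43
eef_pos: [0.4298, -0.0031, 0.1381]
tool_rot: [[-0.023, 1.0, -0.0], [1.0, 0.023, 0.006], [0.006, 0.0, -1.0]]
ft_force: [1.1, 11.9, 2.1]
grip_width: 0.0001
gripper_force: 5.8
```

Call:
servo_tool:
  plan:
    - [0,-2,0,0,0,0,0]
    - [0,-4,0,0,0,0,0]
    - [0,-5,0,0,0,0,0]
    - [0,-5,0,0,0,0,0]
    - [0,-5,0,0,0,0,0]
    - [0,-5,0,0,0,0,0]
    - [0,-5,0,0,0,0,0]
    - [0,-5,0,0,0,0,0]

```text
time_s: 35.1
eef_pos: [0.4297, -0.0037, 0.1383]
tool_rot: [[-0.023, 1.0, -0.0], [1.0, 0.023, 0.016], [0.016, 0.0, -1.0]]
ft_force: [-0.3, 29.3, 5.5]
grip_width: 0.0002
gripper_force: 14.3
```

Call:
servo_tool:
  plan:
    - [0,6,0,0,0,0,0]
    - [0,12,0,-10,0,0,0]
    - [0,12,0,-40,0,0,0]
    - [0,0,0,-80,0,0,0]
    - [10,-40,0,-110,0,0,0]
    - [20,-80,0,-130,0,0,0]
    - [30,-120,0,-140,0,0,0]
    - [40,-155,0,-140,0,0,0]

```text
time_s: 35.77
eef_pos: [0.4339, -0.1636, 0.282]
tool_rot: [[-0.025, 1.0, 0.005], [1.0, 0.025, -0.004], [-0.004, 0.004, -1.0]]
ft_force: [2.4, 0.7, 0.0]
grip_width: 0.0342
gripper_force: 0.0
```

Call:
servo_tool:
  plan:
    - [50,-40,0,0,0,0,0]
    - [50,-80,0,0,0,0,0]
    - [50,-120,0,0,0,0,0]
    - [50,-160,0,0,0,0,0]
    - [50,-200,0,0,0,0,0]
    - [50,-240,0,0,0,0,0]
    - [50,-280,0,0,0,0,0]
    - [50,-320,0,0,0,0,0]

```text
time_s: 36.43
eef_pos: [0.4399, -0.4835, 0.2778]
tool_rot: [[-0.023, 1.0, -0.002], [1.0, 0.023, -0.0], [-0.0, -0.002, -1.0]]
ft_force: [0.6, 0.5, -0.0]
grip_width: 0.0425
gripper_force: 0.0
```

Run:
```python
from go import *; from box import inv,W
stt()
ims=[]
for c in("scene","top"):
    fs=[snap(c) for _ in range(8)];k=fs[0];m=np.mean([f["frame"] for f in fs],0).astype(np.float32)
    for n in("selector_grip","dial_grip"):
        for d in finder.regions_of(n,c)[:3]:
            print(n,c,round(d["conf"],2),d["point"],d["pixels"].sum(),inv(BX,atz(k,d["point"],.129)).round(3))
    # rectify panel at z=.125: columns = box -y (right), rows = box -x (down), 2.5 px/mm... 
    N=[(-.142,.142),(-.142,-.142),(-.232,-.142),(-.232,.142)]
    for z in(.112,.143):
        src=np.float32([proj(k,W(BX,(a,b,z))) for a,b in N]);w,h=795,252
        M=cv2.getPerspectiveTransform(src,np.float32([(0,0),(w,0),(w,h),(0,h)]))
        o=cv2.warpPerspective(m,M,(w,h),flags=cv2.INTER_CUBIC)
        if z==.112: lo=o
    for o in((lo,) if c=="scene" else (lo,)):
        g=np.clip((o-o.min())*2.2,0,255).astype(np.uint8)[:,:,::-1];ims.append(g)
    np.save("pics/m_%s.npy"%c,m)
cv2.imwrite("pics/panel.png",np.vstack(ims))
```

```text
t36.4 pos [ 439.9 -483.5  277.8] yyaw 1.3 F [ 0.6  0.5 -0. ] w 42.5 gf 0.0 q [-0.91  0.11  1.6  -0.    1.43 -0.94]
selector_grip top 0.59 [277.4, 197.6] 49 [-0.184 -0.079]
```

View pics/panel.png

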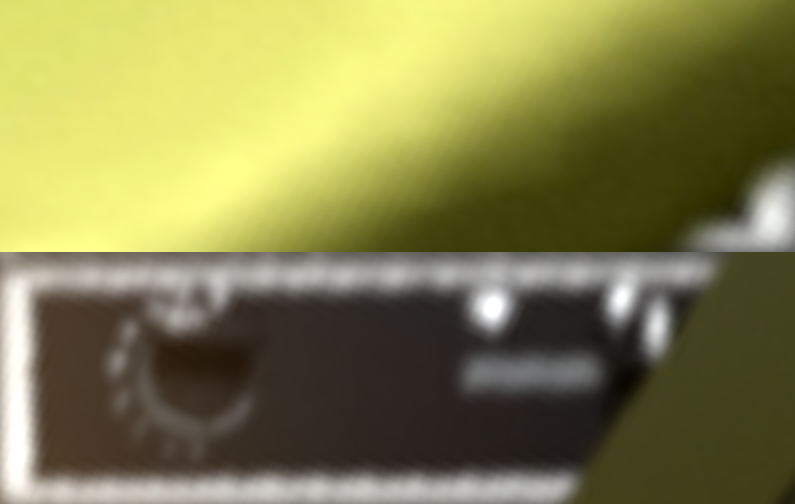

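The selector now sits at its right-hand end: its white stripe at (657,330) is past the snowflake mark at (620,300), and it took 29 N against the stop. The dial centre shows at about (195,385), but the bar's orientation is faint, so I'll work that out numerically.

Run:
```python
from go import *; from box import inv,W
t=snap("top");s=snap("scene")
mt=np.load("pics/m_top.npy").mean(2)
c1=cv2.imread("pics/c1.png").astype(np.float32).mean(2)
def grid(img,k,z,f):
    X=[];n=15
    g=np.zeros((2*n+1,2*n+1),np.float32)
    for i in range(-n,n+1):
        for j in range(-n,n+1):
            u=f(proj(k,W(BX,(-.192-i*.002,.066-j*.002,z))));g[i+n,j+n]=cv2.getRectSubPix(img,(1,1),(float(u[0]),float(u[1])))[0,0]
    q=np.clip((g-g.min())/(np.percentile(g,97)-g.min())*9.9,0,9).astype(int)
    print(z,g.min(),g.max());print("\n".join("".join(" .:-=+*#%@"[v] for v in r) for r in q))
grid(mt,t,.145,lambda u:u)
grid(c1,s,.145,lambda u:((u-[200,130])+.5)*2.8-.5)
```

```text
0.145 46.90081 121.20978
++++++++++++++++**+++***+++=++*
*********************##*******#
#%############%%%###%%%%####%%%
@@@@@@@@%%%%@@@@@%%@@@@@@@@@@@@
@@@@@@@@@@%@@@@@@@@@@@@@@@@@@@@
@@@@@@@@@%%%@@@@@%%@@@@%%%@@@@@
###%%%%@@#*#@@@@##**###***#####
++**###%#*++#@@#+=========++===
=++*+*#%#+++*%%+=::--::::::--::
-=****###*+=+#*=::........:....
-=+*##%%##*+++=-:..............
-=+**%@%%#*+==-:...............
--=+*#%%##+=-::................
-::-=***++=-::.................
-::::-==--:::..................
-:...::::........   ...........
::..  ..             ..........
::..                 ..........
::..                 ..........
-:..                 ..........
--:.                ...........
--:..               ...........
--:......          ............
---:..........   ..............
-=-::..............:...........
----:............:::...........
----:::.........::-:...........
--==--:::.....::---:...........
---===--:::::::----:...........
----==----:::-----:............
--:-------------::.............
0.145 16.315933 127.49033
@@@@@@@@@@@@@@@@@@@@@@@@@@@@@@@
@@@@@@@@@@@@@@@@@@@@@@@@@
[... 234 characters left out ...]
-------:..:::-----:::-------
----==++==-::..::::::..::::::--
---=++**++=::...............::-
---=++***+=-:.......     ....::
---==+***++-:.......       ...:
-:---==+++=-:.......         ..
-::::------::......           .
-:...::::::.... ..             
-:...........                  
-::...........                .
-::.....:::::....            ..
-:.....::----::........   .....
-:....::--====-::.............:
-:....::--=++=--:::..........::
-:....:::-====--::::........::-
-:.....:::-===--::::::....:::--
-:......:::--==----::::::::::--
::.......::--===---------------
-:.......:::-===---------------
-:::.....:::--==--::----------:
-::.......:::----:::::------:::
-:........:::::::::::::----::::
```

The two views agree on a bright mark at z≈0.145, which is the bar's top. It sits about 58° left of straight ahead from the dial centre, so I take it as the pointer end. The tick marks run clockwise from 180° to about -13°, so a clockwise turn of about 73° should reach the stop. I'll grip the bar with enough wrist travel in hand and turn until the stop shows in the torque.

Call:
servo_tool:
  plan:
    - [50,40,0,0,0,0,-7]
    - [50,80,0,0,0,0,-14]
    - [50,120,0,0,0,0,-21]
    - [50,160,0,0,0,0,-28]
    - [50,200,0,0,0,0,-35]
    - [50,240,0,0,0,0,-42]
    - [50,280,0,0,0,0,-49]
    - [50,320,0,0,0,0,-56]

```text
time_s: 38.2
eef_pos: [0.433, -0.1595, 0.278]
tool_rot: [[-0.845, 0.535, 0.001], [0.535, 0.845, -0.0], [-0.001, 0.0, -1.0]]
ft_force: [1.1, 0.6, 0.7]
grip_width: 0.0425
gripper_force: 0.0
```

```bash
python3 go.py 422 128 260 148
```

```text
t38.2 pos [ 433.  -159.5  278. ] yyaw 57.7 F [1.1 0.6 0.7] w 42.5 gf 0.0 q [-0.47 -0.33  2.01  0.    1.46 -1.48]
row [163.1 237.1  17.9] [ -0.    0.  -90.3]
```

Call:
servo_tool:
  plan:
    - [58,20,30,0,0,0,-7]
    - [58,41,59,0,0,0,-14]
    - [58,61,89,0,0,0,-21]
    - [58,82,119,0,0,0,-28]
    - [58,102,148,0,0,0,-35]
    - [58,122,178,0,0,0,-42]
    - [58,143,207,9,0,0,-49]
    - [58,163,237,18,0,0,-56]

```text
time_s: 38.87
eef_pos: [0.424, 0.128, 0.2608]
tool_rot: [[-0.916, -0.402, 0.003], [-0.402, 0.916, 0.0], [-0.003, -0.001, -1.0]]
ft_force: [0.9, 0.4, -0.5]
grip_width: 0.0493
gripper_force: 0.0
```

Run:
```python
from go import *; from box import inv
go(422,128,190,148);stt()
for c in("scene","top"):
  k=snap(c)
  for d in finder.regions_of("dial_grip",c)[:3]:
    if d["pixels"].sum()<400:
        ys,xs=np.nonzero(d["pixels"]);P=np.array([inv(BX,atz(k,(a,b),.133)) for a,b in zip(xs,ys)])*1000
        e,v=np.linalg.eigh(np.cov(P.T));print(c,d["conf"],P.mean(0).round(),np.sqrt(e).round(1),np.rad2deg(np.arctan2(v[1,1],v[0,1])).round(),P.min(0).round(),P.max(0).round())
```

```text
row [ 2.   0.8 70.8] [ -0.1   0.1 -34.3]
t38.9 pos [424.  128.  260.8] yyaw 113.7 F [ 0.9  0.4 -0.5] w 49.3 gf 0.0 q [ 0.17 -0.37  2.07 -0.    1.44 -1.81]
```

Call:
servo_tool:
  plan:
    - [58,0,0,10,0,0,-7]
    - [58,0,0,20,0,0,-14]
    - [58,0,0,30,0,0,-21]
    - [58,0,0,45,0,0,-28]
    - [58,0,0,60,0,0,-34]
    - [58,0,0,71,0,0,-34]
    - [58,0,0,71,0,0,-34]
    - [58,0,0,71,0,0,-34]
  newtons: 20

```text
time_s: 39.73
eef_pos: [0.424, 0.1254, 0.1887]
tool_rot: [[-0.543, -0.84, -0.001], [-0.84, 0.543, -0.0], [0.001, 0.0, -1.0]]
ft_force: [0.1, 0.2, -0.2]
grip_width: 0.0497
gripper_force: 0.0
```

Run:
```python
from go import *; from box import inv
go(422,128,137,148);stt()
for c in("scene","top"):
  k=snap(c)
  for d in finder.regions_of("dial_grip",c)[:4]: print(c,d["conf"],d["point"],d["pixels"].sum(),inv(BX,atz(k,d["point"],.133)))
```

```text
row [-1.1  3.1 51.7] [ 0.  -0.  -0.9]
t39.7 pos [424.  125.4 188.7] yyaw 147.1 F [ 0.1  0.2 -0.2] w 49.7 gf 0.0 q [ 0.17 -0.32  2.15 -0.    1.31 -2.4 ]
scene 0.54 [225.9, 171.8] 104 [-0.18743682  0.07098752]
scene 0.48 [245.2, 202.3] 68 [-0.18818826 -0.08594113]
top 0.52 [233.3, 218.4] 80 [-0.19890601  0.08020439]
```

Call:
servo_tool:
  plan:
    - [58,-3,5,12,0,0,-1]
    - [58,-3,5,25,0,0,-1]
    - [58,-3,5,38,0,0,-1]
    - [58,-3,5,46,0,0,-1]
    - [58,-3,5,51,0,0,-1]
    - [58,-3,5,51,0,0,-1]
    - [58,-3,5,51,0,0,-1]
    - [58,-3,5,51,0,0,-1]

```text
time_s: 40.6
eef_pos: [0.4219, 0.1316, 0.1385]
tool_rot: [[-0.524, -0.851, 0.001], [-0.851, 0.524, 0.0], [-0.001, -0.001, -1.0]]
ft_force: [0.3, -0.3, -0.7]
grip_width: 0.0496
gripper_force: 0.0
```

Call:
servo_tool:
  plan:
    - [45,0,0,0,0,0,0]
    - [35,0,0,0,0,0,0]
    - [25,0,0,0,0,0,0]
    - [15,0,0,0,0,0,0]
    - [10,0,0,0,0,0,0]
    - [10,0,0,0,0,0,0]
    - [10,0,0,0,0,0,0]
    - [10,0,0,0,0,0,0]

```text
time_s: 41.27
eef_pos: [0.4248, 0.1284, 0.1398]
tool_rot: [[-0.524, -0.852, 0.009], [-0.852, 0.524, -0.007], [0.002, -0.011, -1.0]]
ft_force: [7.7, -13.9, 0.2]
grip_width: 0.0127
gripper_force: 21.6
```

Run:
```python
from go import *
stt();print(robot.state()["ft_torque"])
```

```text
t41.3 pos [424.8 128.4 139.8] yyaw 148.4 F [  7.7 -13.9   0.2] w 12.7 gf 21.6 q [ 0.18 -0.27  2.2  -0.01  1.2  -2.41]
[-2.11936575 -1.25455296 -0.08191117]
```

The bar is gripped squarely (12.7 mm wide). I'll centre the tool on it and start turning clockwise.

Call:
servo_tool:
  plan:
    - [10,0,-2,0,0,0,0]
    - [10,0,-4,0,0,0,0]
    - [10,0,-4,0,0,0,5]
    - [10,0,-4,0,0,0,10]
    - [10,0,-4,0,0,0,15]
    - [10,0,-4,0,0,0,20]
    - [10,0,-4,0,0,0,25]
    - [10,0,-4,0,0,0,30]
  newtons: 40

```text
time_s: 41.93
eef_pos: [0.4228, 0.1307, 0.1398]
tool_rot: [[-0.882, -0.471, -0.007], [-0.471, 0.882, 0.003], [0.004, 0.006, -1.0]]
ft_force: [-16.0, 5.6, 15.0]
grip_width: 0.0119
gripper_force: 46.2
```

Run:
```python
from go import *
stt();print(robot.state()["ft_torque"])
```

```text
t41.9 pos [422.8 130.7 139.8] yyaw 118.1 F [-16.    5.6  15. ] w 11.9 gf 46.2 q [ 0.18 -0.26  2.19  0.    1.22 -1.89]
[1.00737914 2.56244285 0.1360631 ]
```

Call:
servo_tool:
  plan:
    - [10,-1,1,0,0,0,0]
    - [10,-3,2,0,0,0,0]
    - [10,-3,2,0,0,0,5]
    - [10,-3,2,0,0,0,10]
    - [10,-3,2,0,0,0,15]
    - [10,-3,2,0,0,0,20]
    - [10,-3,2,0,0,0,25]
    - [10,-3,2,0,0,0,25]

```text
time_s: 42.6
eef_pos: [0.4221, 0.1339, 0.1398]
tool_rot: [[-0.998, -0.056, -0.014], [-0.056, 0.998, 0.003], [0.014, 0.003, -1.0]]
ft_force: [-24.7, 3.0, 22.9]
grip_width: 0.0117
gripper_force: 47.1
```

Run:
```python
from go import *
stt();print(robot.state()["ft_torque"])
```

```text
t42.6 pos [422.1 133.9 139.8] yyaw 93.2 F [-24.7   3.   22.9] w 11.7 gf 47.1 q [ 0.18 -0.26  2.19  0.01  1.22 -1.45]
[ 0.60076413  4.07825433 -0.00607661]
```

The bar follows the tool, but the grip is about 6 mm off the dial axis along the bar; the three poses fit an axis at (428, 134). I'll open, recentre and regrip.

Call:
servo_tool:
  plan:
    - [25,0,0,0,0,0,0]
    - [40,0,0,0,0,0,0]
    - [40,0,0,0,0,0,0]
    - [40,0,0,0,0,0,0]
    - [40,0,0,0,0,0,0]
    - [40,0,0,0,0,0,0]
    - [40,0,0,0,0,0,0]
    - [40,0,0,0,0,0,0]

```text
time_s: 43.27
eef_pos: [0.4265, 0.1325, 0.1377]
tool_rot: [[-0.998, -0.059, -0.0], [-0.059, 0.998, -0.0], [0.0, 0.0, -1.0]]
ft_force: [0.8, -0.9, -0.4]
grip_width: 0.034
gripper_force: 0.0
```

```bash
python3 go.py 428.3 133.8 140 93.2
```

```text
t43.3 pos [426.5 132.5 137.7] yyaw 93.4 F [ 0.8 -0.9 -0.4] w 34.0 gf 0.0 q [ 0.18 -0.25  2.19  0.    1.21 -1.45]
row [-1.8  1.2 -2.3] [ 0.  -0.   0.2]
```

Call:
servo_tool:
  plan:
    - [25,-2,1,-2,0,0,0]
    - [10,-2,1,-2,0,0,0]
    - [10,-2,1,-2,0,0,0]
    - [10,-2,1,-2,0,0,0]
    - [10,-2,1,-2,0,0,0]
    - [10,-2,1,-2,0,0,3]
    - [10,-2,1,-2,0,0,6]
    - [10,-2,1,-2,0,0,10]

```text
time_s: 43.93
eef_pos: [0.4289, 0.1342, 0.1405]
tool_rot: [[-0.993, 0.118, 0.001], [0.118, 0.993, 0.001], [-0.001, 0.001, -1.0]]
ft_force: [0.4, 3.6, 3.1]
grip_width: 0.012
gripper_force: 43.7
```

Run:
```python
from go import *
stt();print(robot.state()["ft_torque"])
```

```text
t43.9 pos [428.9 134.2 140.5] yyaw 83.2 F [0.4 3.6 3.1] w 12.0 gf 43.7 q [ 0.18 -0.25  2.18  0.    1.21 -1.27]
[0.61291871 0.01755434 0.10360972]
```

Call:
servo_tool:
  plan:
    - [10,0,0,0,0,0,2]
    - [10,0,0,0,0,0,4]
    - [10,0,0,0,0,0,6]
    - [10,0,0,0,0,0,8]
    - [10,0,0,0,0,0,10]
    - [10,0,0,0,0,0,10]
    - [10,0,0,0,0,0,10]
    - [10,0,0,0,0,0,10]

```text
time_s: 44.6
eef_pos: [0.4289, 0.1342, 0.1405]
tool_rot: [[-0.959, 0.284, 0.001], [0.284, 0.959, 0.001], [-0.001, 0.001, -1.0]]
ft_force: [-0.2, 5.3, 3.9]
grip_width: 0.0121
gripper_force: 54.3
```

Run:
```python
from go import *
stt();print(robot.state()["ft_torque"])
```

```text
t44.6 pos [428.9 134.2 140.5] yyaw 73.5 F [-0.2  5.3  3.9] w 12.1 gf 54.3 q [ 0.18 -0.25  2.18  0.    1.21 -1.1 ]
[0.90462812 0.02499372 1.3191355 ]
```

The torque jumped from 0.1 to 1.3 N m at the predicted angle, so the dial is at its stop. Releasing and moving clear.

Call:
servo_tool:
  plan:
    - [25,0,0,0,0,0,0]
    - [45,0,0,0,0,0,0]
    - [58,0,0,0,0,0,0]
    - [58,0,0,-10,0,0,0]
    - [58,0,0,-40,0,0,0]
    - [58,0,0,-80,0,0,0]
    - [58,0,0,-120,0,0,0]
    - [58,0,0,-150,0,0,0]

```text
time_s: 45.27
eef_pos: [0.4289, 0.1334, 0.294]
tool_rot: [[-0.958, 0.287, 0.003], [0.287, 0.958, 0.0], [-0.003, 0.001, -1.0]]
ft_force: [1.2, 0.1, -0.6]
grip_width: 0.0496
gripper_force: 0.0
```

```bash
python3 go.py 430 -480 290 30
```

```text
t45.3 pos [428.9 133.4 294. ] yyaw 73.3 F [ 1.2  0.1 -0.6] w 49.6 gf 0.0 q [ 0.18 -0.37  2.01 -0.    1.5  -1.1 ]
row [-177.1 -587.3    3.9] [ 0.1  0.2 43.3]
```

Run:
```python
from go import *; from box import inv; from items import items
for c in("scene","top"):
  k=snap(c)
  for n in("selector_grip","dial_grip","salt_shaker","tin_1_center"):
    for d in finder.regions_of(n,c)[:2]:
      if d["pixels"].sum()<600: print(n,c,round(d["conf"],2),d["point"],inv(BX,atz(k,d["point"],.13)).round(3))
  if c=="scene": print([i for i in items(k) if i[0]=="tin" or 50<i[4]<66])
stt()
print(robot.hand_in())
```

```text
selector_grip scene 0.46 [246.4, 203.3] [-0.186 -0.09 ]
dial_grip scene 0.57 [222.7, 170.1] [-0.193  0.087]
salt_shaker scene 0.55 [183.3, 128.1] [-0.238  0.366]
salt_shaker scene 0.48 [324.9, 224.3] [ 0.002 -0.285]
[]
t45.8 pos [427.8 133.5 288.1] yyaw 73.4 F [-0.  -0.9  0.4] w 49.5 gf 0.0 q [ 0.18 -0.37  2.02 -0.    1.49 -1.1 ]
the job is handed in; nothing more can be done
None
```

I handed the job in at about 46 s: both food boxes and both tins are in the cool box, the lid was pressed fully down with about 21 N, the selector is at the snowflake end and the dial is at its clockwise stop. I did not measure directly that the catch is holding the lid. I kept clear of the mug, salt shaker, pepper mill and blue look-alike.

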